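Strip the plug-in relays from a control box into the carrying tote

TASK

The relays of this control box are going away for testing. Fold its stiff blue hood right back to its stop, a little past upright, and lift the black carrying tote by its handle off its stand and set it down upright on the worktop close beside the box; then rock each relay gently side to side along the row until it comes free of its socket, without pulling the box up off the bench, and put every relay in the tote. Finish by folding the hood fully shut, leaving the tote with the relays standing where it is beside the box.

Things in the scene. Friction and masses are not known exactly. Their poses are not given: they have to be found in the camera images.
- relay_box: relay control box standing loose on the worktop, 2.3 kg with its hood: grey steel base 112 (x) x 248 (y) x 34 mm high with 19 mm foot flanges before and behind; blue hood over it (to 93 mm high shut). Origin: centre of its underside, z up; -x is its front, where the hood's pull bar is; y runs along the row of four relay sockets. An upward pull of about 23 N in its middle, less at an end, lifts it off the bench
- hood (a joint): angle of the blue hood (58 mm high shell over the whole box) about its hinge line, which runs along the box's y through point hood_hinge; 0 = shut, 1.75 = folded back to its stop, a little past upright (then 180 mm high at the bar). Stiff friction hinge (0.35 Nm, hood 0.25 kg): it stays at any angle. It may stand slightly ajar at the start
- hood_hinge (a point): middle of the hood's hinge line at the back of the box, 56 mm behind the box's origin and 34 mm above the worktop; axes of the box. As the angle grows the hood's front goes up, then back (positive turn about the box's +y)
- hood_bar (a point): middle of the hood's round black pull bar, 11 mm thick, along the box's y between two legs 84 mm apart, 36 mm in front of the hood's front wall; when shut 148 mm before the hinge line and 40 mm above it. A finger fits between bar and hood, and the bar can turn between the fingers as the hood swings. The point turns with the hood
- tote: black open carrying tote, 220 (x) x 120 (y) x 45 mm high, walls and floor 3 mm, with a fixed steel arch handle across its middle (along y), 104 mm high, 14 mm wide; 0.28 to 0.46 kg. Origin: centre of its underside, z up. At the start it stands on the white stand
- tote_grip (a point): centre of the red grip on top of the tote's arch handle, 98 mm above the tote's underside: 70 mm long along the tote's y, 14 mm wide (x), 12 mm high
- tote_stand: white bent-steel bench stand with a black rubber top, 235 (x) x 145 (y) x 61 mm high, fixed; origin at the centre of its underside; the tote stands on top of it
- socket1 (a point): centre of the top face (32 mm above the worktop) of the right-hand grey relay socket as seen from the front, 62 (x) x 44.5 (y) mm; sockets lie 58 mm apart along the box's y. Sprung contacts inside grip the relay's foot from both y sides, each holding with some 12 to 19 N: more in all than the box weighs
- socket2 (a point): the same of the second socket from the right
- socket3 (a point): the same of the third socket from the right
- socket4 (a point): the same of the left-hand socket
- relay1: plug-in relay in socket 1, clear housing with white top, 60 g: housing 30 (x) x 26 (y) x 48 mm, standing on the socket's top face, on a foot 22 x 18 mm that reaches 10 mm down into it; origin: underside of the foot, z up, top 58 mm above. Tilted 0.1 to 0.15 rad about one lower long edge of the housing, then about the other, it climbs out and is free after some 10 mm. None if absent
- relay2: the same kind of relay in socket 2 at the start; None if absent (three or four relays are fitted)
- relay3: the same kind of relay in socket 3 at the start; None if absent
- relay4: the same kind of relay in socket 4 at the start; None if absent
- esd_brush: black brush, 159 mm long, lying behind the work; leave it alone

How it is judged:
By the outcome, as a careful person would: the job done as asked, in the order asked, and still so for the second after the job is handed in, with the robot touching nothing.
Of relay1, relay2, relay3, relay4 only 3 to 4 are there at a start; the rules pass over those that are not, and their reading is None.
At some moment in a run one of tote may be knocked a few centimetres aside while the robot is not near it.
Once in a run the grip may slacken for a moment while it holds something.
It also fails if it takes over 210 s, if anything falls off the work surface, if the arm or the gripper's body presses on something with over 40 N, if the wrist force passes 120 N, or if a joint passes its speed limit or range.

ROBOT

A 6-joint arm with a two-finger parallel gripper is mounted at the origin on a cart in front of the work surface, level with it; the furniture and walls round the work are solid. World frame = base frame: x ahead of the robot, y to its left, z up, the work surface at z = 0. Lengths are in m, angles in degrees, forces in N, time in s.
With the tool pointing down it reaches from about 0.3 to 0.75 m from the base axis. Payload 8.5 kg.
Tool frame: the origin (TCP) lies between the finger pads; the fingertips stand 19 mm ahead of it and the grasp point (between the pads) is the TCP; z points along the fingers, y is the line along which they close (so a half turn about z gives the same grasp; the last joint's range is limited). The gripper opens to 85 mm and grips with 20 to 120 N. Pads are 22 mm wide; open, the fingers measure 114 mm over their backs; the gripper's body (76 mm by 85 mm) begins 54 mm behind the grasp point. The pads swing forward as they close: fully open they stand 13 mm farther back than shut.
Start: joints at [-81.091, 21.807, 74.336, -0, 83.858, -12.336], TCP at [0.199, -0.513, 0.22] pointing down, gripper open.
Joint ranges: [-178.18, 178.18], [-50.72, 133.34], [12.68, 142.11], [-81.47, 261.47], [9.98, 163.14], [-165.26, 165.26]. Speed limits (degrees/s): [136.94, 136.94, 180, 180, 180, 180].

INTERFACE

Orientations are given as a 3x3 rotation matrix whose columns are the frame's x, y, z axes.
In Python, from rig import env, optics gives the robot as it stands.
- The arm moves only by the tool arm_command, never from a script. Its argument "commands" is one flat list of numbers, 7 for each row, row after row: the closure, from -1 (fully open) to 1 (shut), so that 0 is half open, then the shift along the tool's x, y, z as a fraction of full scale, then the turn, a rotation vector about the tool's x, y, z as a fraction of full scale. A call has 1 to 12 rows; each row is the pose to reach, as a shift and turn from the pose commanded when the call began, along the tool's axes at that moment; what a row does not reach only later rows make up. Full scale, the value 1, is 500 mm for a shift and 120 degrees for a turn. A row lasts 1/12 s, in which the tool goes at most 41.7 mm and 7.16 degrees, less where a joint would pass 70% of its speed; a pose out of reach is approached as far as the arm can. A call with a number of a shift or a turn outside -1 to 1 is refused whole. A call with a gripper value outside its range is refused whole. The fingers move at their own pace and stop on an object; "newtons" is the grip in N (left out, the last holds). Time passes only in rows, so rows that repeat a pose let the fingers close. It gives the time, the measured TCP pose, the force, the opening and the grip force at its end, in the units of the state.
- env.observe(): the state, without advancing time (a new reading comes with each control period).
- optics.get_image(name): name is "scene" or "top" or "wrist"; returns a dict with "image" (420x560x3 uint8, red, green, blue), "intrinsics" (3x3 intrinsics, pixels), "origin" and "orientation" of the camera in the world; the wrist camera has in their place "tool_from_camera" (4x4, takes a point from camera to tool coordinates, whose origin is the TCP and whose axes are the flange's). Camera axes: x right, y down, z forward; pixel columns grow to the right and rows downward; lengths in m; the calibration is good to about 2 mm. The wrist camera is an equidistant fisheye: a pixel r from the principal point sees the ray r / f radians off the axis. A picture is of the moment at which its call begins: read the wrist's pose just before it. There is no depth.
- env.close_job(): hands the job in; it is judged then, once.
The state is a dict: "time_s": time; "q": joint angles; "qvel": joint speeds; "joint_efforts": joint torques, N m; "position": TCP position; "tool_rot": TCP orientation; "ft_force": force on the tool from outside, world axes, zero at the start; "wrist_torque": the same for the moment, N m; "grip_width": finger opening in m; "gripper_force": force on a finger pad.
Only numpy, scipy, OpenCV 4.12 (cv2) and the standard library are available. Lean on these libraries where they do the work, as an engineer would, in place of code of your own. Each camera call takes 0.05 s, during which the arm holds its last target. There are 200 camera calls.

## Working session

There is one attempt and no reset: what is moved stays moved. The work goes in short steps, Python scripts to look and compute and a tool call to move; the robot and the scene stay as the last step left them, time stands still between calls to the robot, and variables do not carry over. Pictures are saved under pics/ and viewed, at most 14 in all, crops included, and the job is handed in when it is done.

Besides the shell and the picture viewer there is one more tool, called after "Call:" in YAML: its name, and indented under it one key for each argument. arm_command: Moves the arm, as the interface text tells. Shift numbers are shares of 500 mm and turn numbers shares of 120 degrees, none past 1 either way. Its arguments: {"type":"object","properties":{"commands":{"type":"array","items":{"type":"number"}},"newtons":{"type":"number"}},"required":["commands"]}

```bash
ls; mkdir -p pics; python3 - <<'E'
from rig import env, optics
import cv2
s=env.observe(); print(s['time_s'],s['position'],s['tool_rot'],s['grip_width'])
for n in("scene","top"):
    d=optics.get_image(n); cv2.imwrite(f"pics/{n}0.png",cv2.resize(d["image"][:,:,::-1],(800,600),interpolation=cv2.INTER_CUBIC))
    print(n,d["intrinsics"],d["origin"],d["orientation"])
E
```

```text
pics
0.0 [ 0.19924952 -0.51228962  0.21908819] [[ 9.32037973e-01  3.62360552e-01 -2.16168953e-04]
 [ 3.62360452e-01 -9.32036816e-01  1.50856431e-03]
 [ 3.45166773e-04 -1.48437030e-03 -9.99998839e-01]] 0.08528497200162155
scene [[425.61703719   0.         276.05861646]
 [  0.         425.61703719 201.76998215]
 [  0.           0.           1.        ]] [-0.04309949  0.74694664  0.62031084] [[-0.766845   -0.30827052  0.56295473]
 [-0.6418203   0.37367866 -0.66964988]
 [-0.00393086 -0.87483344 -0.48440789]]
top [[486.48295002   0.         275.55248973]
 [  0.         486.48295002 214.16376657]
 [  0.           0.           1.        ]] [0.46088898 0.02676894 1.1839253 ] [[ 0.02432522 -0.99734421  0.06864986]
 [-0.99969096 -0.02391549  0.00678423]
 [-0.00512442 -0.06879368 -0.99761775]]
```

View pics/scene0.png

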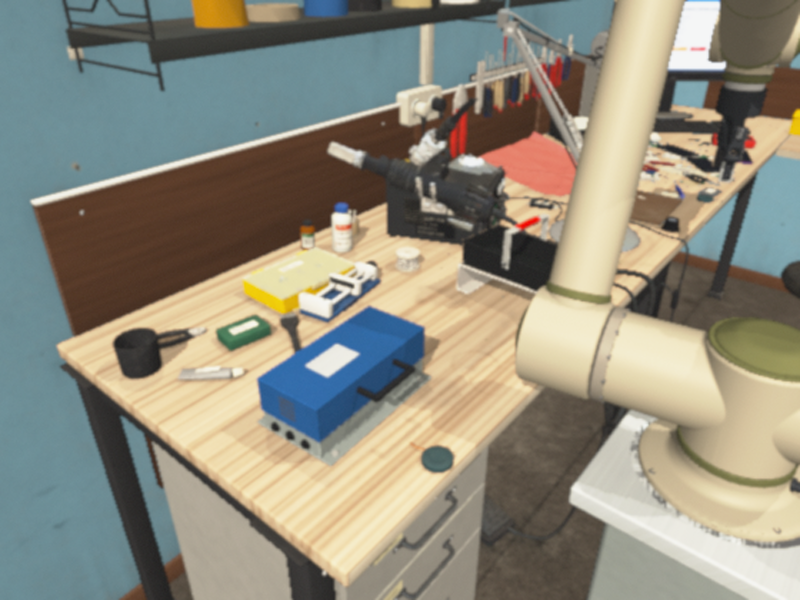

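View pics/top0.png

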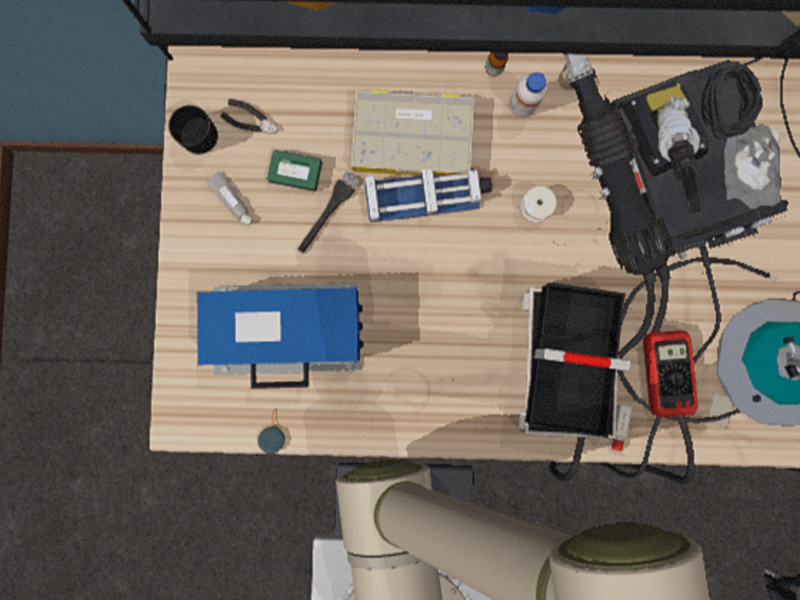

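The top view shows the box (hood corners 198,293 / 357,289 / 360,362 / 198,364, bar 252–307,384) and the tote on its stand, with its red grip at 565–610,360.

```bash
cat > h.py <<'E'
import numpy as np, cv2
from scipy.spatial.transform import Rotation as R
from rig import env, optics
TOP=(np.array([[486.48295,0,275.55249],[0,486.48295,214.163767],[0,0,1]]),np.array([0.46088898,0.02676894,1.1839253]),np.array([[0.02432522,-0.99734421,0.06864986],[-0.99969096,-0.02391549,0.00678423],[-0.00512442,-0.06879368,-0.99761775]]))
SC=(np.array([[425.617037,0,276.058616],[0,425.617037,201.769982],[0,0,1]]),np.array([-0.04309949,0.74694664,0.62031084]),np.array([[-0.766845,-0.30827052,0.56295473],[-0.6418203,0.37367866,-0.66964988],[-0.00393086,-0.87483344,-0.48440789]]))
def at(cam,u,v,z,s=0.7):
    K,o,M=cam; d=M@np.linalg.inv(K)@np.array([u*s,v*s,1]); return o+d*(z-o[2])/d[2]
def proj(cam,p,s=0.7):
    K,o,M=cam; c=K@(M.T@(np.array(p)-o)); return c[:2]/c[2]/s
def delta(pos,rot=None,cmdpos=None,cmdrot=None):
    """row numbers (shift, turn) from current pose to world pos/rot"""
    s=env.observe(); T=s['tool_rot'] if cmdrot is None else cmdrot; p=s['position'] if cmdpos is None else np.array(cmdpos)
    sh=T.T@(np.array(pos)-p)/.5; r=np.zeros(3) if rot is None else R.from_matrix(T.T@rot).as_rotvec(degrees=True)/120
    return np.round(np.r_[sh,r],4)
def down(yaw):
    "tool z down, tool y axis (closing) at yaw deg from world x"
    c,s=np.cos(np.radians(yaw)),np.sin(np.radians(yaw)); y=np.array([c,s,0]); z=np.array([0,0,-1.]); return np.c_[np.cross(y,z),y,z]
E
python3 - <<'E'
from h import *
np.set_printoptions(precision=4,suppress=True)
for u,v in((198,293),(357,289),(360,362),(198,364)): print('hood',at(TOP,u,v,.093))
for u,v in((252,385),(307,383)): print('bar',at(TOP,u,v,.074))
for u,v in((565,357),(610,363)): print('grip',at(TOP,u,v,.164))
for u,v in((545,284),(624,291),(613,436),(529,430)): print('toterim',at(TOP,u,v,.106))
print('tote grip scene?',at(SC,529,225,.16))
E
```

```text
hood [0.549  0.3433 0.093 ]
hood [0.5614 0.0926 0.093 ]
hood [0.4468 0.0847 0.093 ]
hood [0.4375 0.3384 0.093 ]
bar [0.4059 0.2564 0.074 ]
bar [0.4112 0.169  0.074 ]
grip [ 0.4623 -0.2185  0.164 ]
grip [ 0.4552 -0.2842  0.164 ]
toterim [ 0.5749 -0.2006  0.106 ]
toterim [ 0.5669 -0.3233  0.106 ]
toterim [ 0.3434 -0.3068  0.106 ]
toterim [ 0.3493 -0.1782  0.106 ]
tote grip scene? [ 0.4533 -0.2461  0.16  ]
```

```bash
python3 - <<'E'
from h import *
np.set_printoptions(suppress=True)
s=env.observe()
P=np.array([.37,-.06,.26]); print(delta(P,down(-20)))
print(delta([.408,.213,.2],down(2.7),P,down(-20)))
E
```

```text
[ 0.6461 -0.7196 -0.0806 -0.0005 -0.0004 -0.4063]
[ 0.5391 -0.1153  0.12    0.      0.     -0.1892]
```

Call:
arm_command:
  commands: [0.3, 0.646, -0.72, -0.08, 0, 0, -0.406, 0.3, 0.646, -0.72, -0.08, 0, 0, -0.406, 0.3, 0.646, -0.72, -0.08, 0, 0, -0.406, 0.3, 0.646, -0.72, -0.08, 0, 0, -0.406, 0.3, 0.646, -0.72, -0.08, 0, 0, -0.406, 0.3, 0.646, -0.72, -0.08, 0, 0, -0.406, 0.3, 0.646, -0.72, -0.08, 0, 0, -0.406, 0.3, 0.646, -0.72, -0.08, 0, 0, -0.406, 0.3, 0.646, -0.72, -0.08, 0, 0, -0.406, 0.3, 0.646, -0.72, -0.08, 0, 0, -0.406, 0.3, 0.646, -0.72, -0.08, 0, 0, -0.406, 0.3, 0.646, -0.72, -0.08, 0, 0, -0.406]

```text
time_s: 1.1
position: [0.3701, -0.0569, 0.26]
tool_rot: [[0.341, 0.94, 0.0], [0.94, -0.341, 0.0], [0.001, 0.0, -1.0]]
ft_force: [1.1, -0.3, -0.0]
grip_width: 0.0299
gripper_force: 0.0
```

Call:
arm_command:
  commands: [0.3, 0.54, -0.115, 0.12, 0, 0, -0.19, 0.3, 0.54, -0.115, 0.12, 0, 0, -0.19, 0.3, 0.54, -0.115, 0.12, 0, 0, -0.19, 0.3, 0.54, -0.115, 0.12, 0, 0, -0.19, 0.3, 0.54, -0.115, 0.12, 0, 0, -0.19, 0.3, 0.54, -0.115, 0.12, 0, 0, -0.19, 0.3, 0.54, -0.115, 0.12, 0, 0, -0.19, 0.3, 0.54, -0.115, 0.12, 0, 0, -0.19, 0.3, 0.54, -0.115, 0.12, 0, 0, -0.19, 0.3, 0.54, -0.115, 0.12, 0, 0, -0.19, 0.3, 0.54, -0.115, 0.12, 0, 0, -0.19]

```text
time_s: 2.02
position: [0.4084, 0.2124, 0.2]
tool_rot: [[-0.047, 0.999, 0.0], [0.999, 0.047, -0.0], [-0.0, 0.0, -1.0]]
ft_force: [-0.2, 0.1, -0.2]
grip_width: 0.0297
gripper_force: 0.0
```

```bash
cat >> h.py <<'E'
def wrist(name=None,scale=1.4,pts=()):
    s=env.observe(); d=optics.get_image("wrist"); im=d["image"][:,:,::-1].copy()
    im=cv2.resize(im,None,fx=scale,fy=scale,interpolation=cv2.INTER_CUBIC)
    W=np.eye(4); W[:3,:3]=s['tool_rot']; W[:3,3]=s['position']; C=W@d["tool_from_camera"]; K=d["intrinsics"]
    np.savez("w.npz",C=C,K=K,s=scale)
    for p in pts:
        u,v=wproj(p); cv2.drawMarker(im,(int(round(u)),int(round(v))),(0,255,0),cv2.MARKER_CROSS,8,1)
    if name: cv2.imwrite(f"pics/{name}.png",im)
    return C,K,im
def wproj(p):
    w=np.load("w.npz"); C,K,s=w['C'],w['K'],w['s']; c=C[:3,:3].T@(np.array(p)-C[:3,3])
    th=np.arctan2(np.hypot(c[0],c[1]),c[2]); d=c[:2]/np.hypot(*c[:2])*th
    return (np.array([K[0,0]*d[0]+K[0,2],K[1,1]*d[1]+K[1,2]])+.5)*s-.5
def wat(u,v,z):
    w=np.load("w.npz"); C,K,s=w['C'],w['K'],w['s']; u,v=(u+.5)/s-.5,(v+.5)/s-.5
    a=np.array([(u-K[0,2])/K[0,0],(v-K[1,2])/K[1,1]]); th=np.hypot(*a)
    d=C[:3,:3]@np.r_[a/th*np.sin(th),np.cos(th)]; o=C[:3,3]; return o+d*(z-o[2])/d[2]
E
python3 - <<'E'
from h import *
r=np.radians(2.7); B=np.array([.499,.215,0]); M=np.array([[np.cos(r),-np.sin(r),0],[np.sin(r),np.cos(r),0],[0,0,1]])
C,K,im=wrist("w1",1.4,[B+M@np.array(p) for p in((-.092,-.042,.074),(-.092,.042,.074),(-.056,-.124,.092),(.056,-.124,.092),(-.056,.124,.092),(.056,.124,.092))])
print(C,K)
E
```

```text
[[ 9.98910535e-01  4.49675193e-02  1.24766138e-02  4.05855758e-01]
 [ 4.66662953e-02 -9.62682921e-01 -2.66578037e-01  2.80095966e-01]
 [ 2.36700350e-05  2.66869847e-01 -9.63732579e-01  3.54922024e-01]
 [ 0.00000000e+00  0.00000000e+00  0.00000000e+00  1.00000000e+00]] [[325.1922621    0.         281.37055839]
 [  0.         325.1922621  204.87025745]
 [  0.           0.           1.        ]]
```

View pics/w1.png

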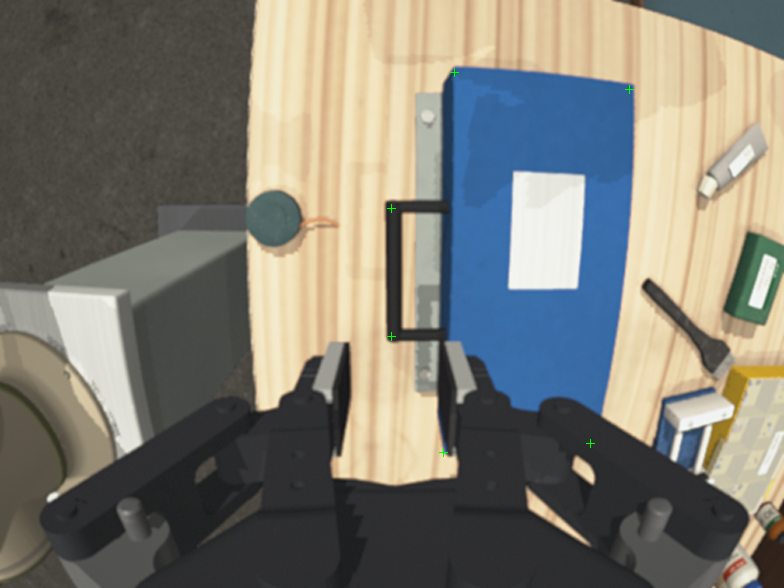

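The wrist view shows the bar about 3 px right of my prediction, so it sits at about (0.409, 0.211). That is good enough to descend and grip.

Call:
arm_command:
  commands: [0.3, -0.001, 0.002, 0.13, 0, 0, 0, 0.3, -0.001, 0.002, 0.252, 0, 0, 0, 0.3, -0.001, 0.002, 0.252, 0, 0, 0, 0.3, -0.001, 0.002, 0.252, 0, 0, 0, 0.3, -0.001, 0.002, 0.252, 0, 0, 0, 1, -0.001, 0.002, 0.252, 0, 0, 0, 1, -0.001, 0.002, 0.252, 0, 0, 0, 1, -0.001, 0.002, 0.252, 0, 0, 0, 1, -0.001, 0.002, 0.252, 0, 0, 0, 1, -0.001, 0.002, 0.252, 0, 0, 0]
  newtons: 30

```text
time_s: 2.9
position: [0.4098, 0.213, 0.0747]
tool_rot: [[-0.048, 0.999, 0.002], [0.999, 0.048, 0.0], [0.0, 0.002, -1.0]]
ft_force: [0.6, 0.1, -0.0]
grip_width: 0.0001
gripper_force: 0.0
```

```bash
python3 - <<'E'
from h import *
np.set_printoptions(suppress=True)
s=env.observe(); print(s['position'],s['ft_force'],s['grip_width'])
# hinge rel bar: +148 x, -40 z ; rows of hood angle (shift in tool x,y,z /0.5), tool y=+x box, z=down
b0=np.array([-.148,.040])
for a in np.linspace(0,1.8,13)[1:]:
    c,q=np.cos(a),np.sin(a); b=np.array([c*b0[0]+q*b0[1],-q*b0[0]+c*b0[1]])-b0
    print(round(a,2),np.round([b[0]/.5,-b[1]/.5],3))
E
```

```text
[0.40975419 0.21299551 0.07467829] [ 0.55913691  0.08313015 -0.01102389] 0.00013677028511256423
0.15 [ 0.015 -0.043]
0.3 [ 0.037 -0.084]
0.45 [ 0.064 -0.121]
0.6 [ 0.097 -0.153]
0.75 [ 0.134 -0.18 ]
0.9 [ 0.175 -0.202]
1.05 [ 0.218 -0.217]
1.2 [ 0.263 -0.225]
1.35 [ 0.309 -0.226]
1.5 [ 0.355 -0.221]
1.65 [ 0.399 -0.209]
1.8 [ 0.441 -0.19 ]
```

```bash
python3 - <<'E'
from h import *
C,K,im=wrist("w2",1.4)
d=optics.get_image("scene")["image"][:,:,::-1]
cv2.imwrite("pics/s2.png",cv2.resize(d[180:340,150:350],(800,640))[:600])
E
```

```text
(no output)
```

View pics/w2.png

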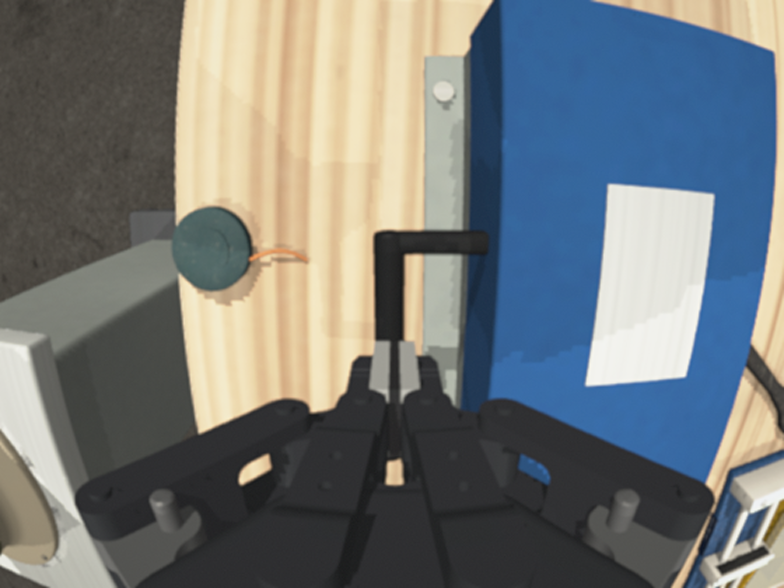

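View pics/s2.png

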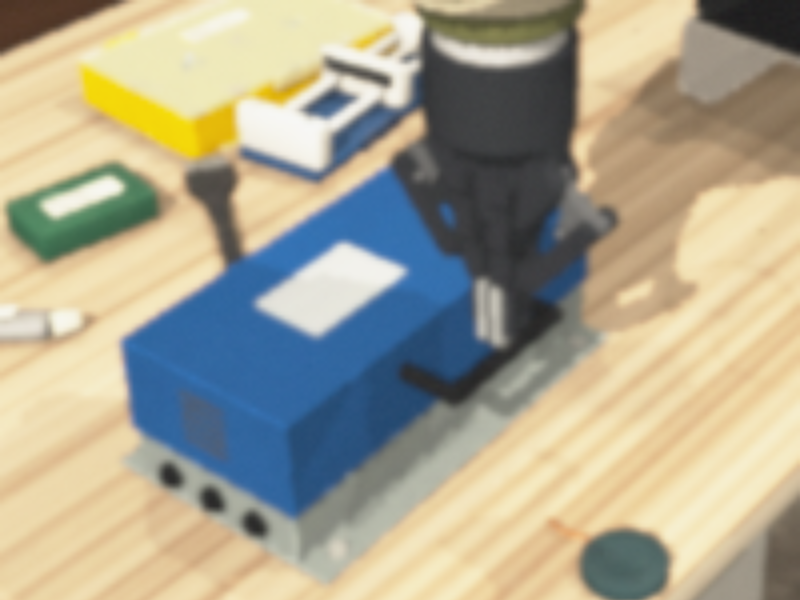

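```bash
python3 - <<'E'
from h import *
np.set_printoptions(suppress=True,precision=4)
for p in [(.409,.253,.074),(.409,.253,.045),(.4098,.213,.0747),(.4098,.213,.056)]: print(p,wproj(p))
for z in (.03,.045,.06,.074): print(z,wat(390,241,z),wat(484,242,z))
print(env.observe()['gripper_force'],env.observe()['position'],env.observe()['ft_force'])
# scene crop px (u/4/… ) bar corner at crop (458,392): full px = 150+458/4, 180+392/4
for n,c in (('bar+y corner',(458,392)),('tip',(492,345)),('wall foot of leg',(405,370))): print(n,[np.round(at(SC,150+c[0]/4,180+c[1]/4,z,1),4) for z in (.045,.06,.074)])
E
```

```text
(0.409, 0.253, 0.074) [395.8359 244.323 ]
(0.409, 0.253, 0.045) [395.459  231.9462]
(0.4098, 0.213, 0.0747) [392.6896 351.6644]
(0.4098, 0.213, 0.056) [392.75   333.3799]
0.03 [0.407  0.2466 0.03  ] [0.4492 0.2484 0.03  ]
0.045 [0.4069 0.2491 0.045 ] [0.446  0.2508 0.045 ]
0.06 [0.4069 0.2517 0.06  ] [0.4428 0.2532 0.06  ]
0.074 [0.4069 0.2541 0.074 ] [0.4399 0.2555 0.074 ]
0.0 [0.4095 0.213  0.0742] [ 0.0113  0.1954 -1.5363]
bar+y corner [array([0.4313, 0.2216, 0.045 ]), array([0.4189, 0.2353, 0.06  ]), array([0.4074, 0.2481, 0.074 ])]
tip [array([0.4435, 0.1796, 0.045 ]), array([0.4308, 0.1943, 0.06  ]), array([0.4189, 0.2082, 0.074 ])]
wall foot of leg [array([0.4654, 0.2259, 0.045 ]), array([0.4521, 0.2395, 0.06  ]), array([0.4397, 0.2522, 0.074 ])]
```

The fingers have closed just above the bar. Both views put the tips at z≈0.085–0.09, with the bar below them (wrist 388,240–340), so I'll reopen and go 28 mm lower.

Call:
arm_command:
  commands: [0.3, 0, -0.004, -0.02, 0, 0, 0, 0.3, 0, -0.004, -0.02, 0, 0, 0, 0.3, 0, -0.004, -0.02, 0, 0, 0, 0.3, 0, -0.004, -0.02, 0, 0, 0, 0.3, 0, -0.004, 0.01, 0, 0, 0, 0.3, 0, -0.004, 0.03, 0, 0, 0, 0.3, 0, -0.004, 0.045, 0, 0, 0, 0.3, 0, -0.004, 0.055, 0, 0, 0, 0.3, 0, -0.004, 0.055, 0, 0, 0]

```text
time_s: 3.75
position: [0.407, 0.2127, 0.0453]
tool_rot: [[-0.048, 0.999, -0.002], [0.999, 0.048, -0.0], [-0.0, -0.002, -1.0]]
ft_force: [0.3, 1.0, -0.5]
grip_width: 0.0297
gripper_force: 0.0
```

```bash
python3 - <<'E'
from h import *
C,K,im=wrist("w3",1.4)
d=optics.get_image("scene")["image"][:,:,::-1]
a=cv2.resize(d[220:310,210:310],(440,396),interpolation=cv2.INTER_CUBIC); b=cv2.resize(im[200:460,260:520],(360,396)); 
cv2.imwrite("pics/s3.png",np.hstack([a,b[:396]]))
E
```

```text
(no output)
```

View pics/s3.png

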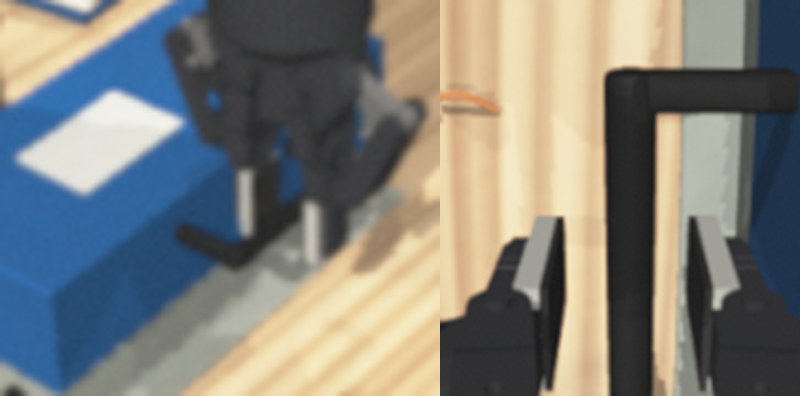

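The bar is now centred between the two fingers, with the tips below it, so I'll close.

Call:
arm_command:
  commands: [1, 0, 0, 0, 0, 0, 0, 1, 0, 0, 0, 0, 0, 0, 1, 0, 0, 0, 0, 0, 0, 1, 0, 0, 0, 0, 0, 0, 1, 0, 0, 0, 0, 0, 0]
  newtons: 30

```text
time_s: 4.27
position: [0.4079, 0.2129, 0.0466]
tool_rot: [[-0.048, 0.999, 0.001], [0.999, 0.048, 0.0], [0.0, 0.001, -1.0]]
ft_force: [2.6, 0.8, 0.3]
grip_width: 0.0101
gripper_force: 29.3
```

```bash
python3 - <<'E'
from h import *
np.set_printoptions(suppress=True,precision=4)
for c,x in (((248,240),.424),((315,265),.390)):
    u,v=210+c[0]/4.4,220+c[1]/4.4
    for z in (.02,.03,.04,.05,.06,.07): print(x,at(SC,u,v,z,1))
b0=np.array([-.148,.040])
f=lambda a:np.array([np.cos(a)*b0[0]+np.sin(a)*b0[1],-np.sin(a)*b0[0]+np.cos(a)*b0[1]])
for a in np.arange(1,13)*.075: d=f(a)-b0; print(round(a,3),np.round([d[0]/.5,-d[1]/.5],3))
E
```

```text
0.424 [0.4566 0.1871 0.02  ]
0.424 [0.4483 0.1965 0.03  ]
0.424 [0.44   0.2058 0.04  ]
0.424 [0.4317 0.2151 0.05  ]
0.424 [0.4233 0.2244 0.06  ]
0.424 [0.415  0.2338 0.07  ]
0.39 [0.4182 0.1807 0.02  ]
0.39 [0.4105 0.1901 0.03  ]
0.39 [0.4028 0.1995 0.04  ]
0.39 [0.3951 0.209  0.05  ]
0.39 [0.3874 0.2184 0.06  ]
0.39 [0.3797 0.2278 0.07  ]
0.075 [ 0.007 -0.022]
0.15 [ 0.015 -0.043]
0.225 [ 0.025 -0.064]
0.3 [ 0.037 -0.084]
0.375 [ 0.05  -0.103]
0.45 [ 0.064 -0.121]
0.525 [ 0.08  -0.138]
0.6 [ 0.097 -0.153]
0.675 [ 0.115 -0.167]
0.75 [ 0.134 -0.18 ]
0.825 [ 0.154 -0.192]
0.9 [ 0.175 -0.202]
```

Call:
arm_command:
  commands: [1, 0, 0.007, -0.022, 0, 0, 0, 1, 0, 0.015, -0.043, 0, 0, 0, 1, 0, 0.025, -0.064, 0, 0, 0, 1, 0, 0.037, -0.084, 0, 0, 0, 1, 0, 0.05, -0.103, 0, 0, 0, 1, 0, 0.064, -0.121, 0, 0, 0, 1, 0, 0.08, -0.138, 0, 0, 0, 1, 0, 0.097, -0.153, 0, 0, 0, 1, 0, 0.115, -0.167, 0, 0, 0, 1, 0, 0.134, -0.18, 0, 0, 0, 1, 0, 0.154, -0.192, 0, 0, 0, 1, 0, 0.175, -0.202, 0, 0, 0]

```text
time_s: 5.27
position: [0.4929, 0.2172, 0.148]
tool_rot: [[-0.049, 0.999, -0.004], [0.999, 0.049, -0.0], [0.0, -0.004, -1.0]]
ft_force: [-6.6, 0.5, 3.6]
grip_width: 0.0097
gripper_force: 30.3
```

```bash
python3 - <<'E'
from h import *
np.set_printoptions(suppress=True,precision=4)
b0=np.array([-.148,.040])
f=lambda a:np.array([np.cos(a)*b0[0]+np.sin(a)*b0[1],-np.sin(a)*b0[0]+np.cos(a)*b0[1]])
for a in .9+np.arange(1,12)*.08: d=f(a)-f(.9); print(round(a,3),np.round([d[0]/.5,-d[1]/.5],3))
C,K,im=wrist()
d=optics.get_image("scene")["image"][:,:,::-1]
cv2.imwrite("pics/s4.png",np.hstack([cv2.resize(d[130:340,140:350],(400,400)),cv2.resize(im,(400,400))]))
E
```

```text
0.98 [ 0.023 -0.009]
1.06 [ 0.046 -0.016]
1.14 [ 0.07  -0.021]
1.22 [ 0.095 -0.024]
1.3 [ 0.119 -0.025]
1.38 [ 0.144 -0.024]
1.46 [ 0.168 -0.021]
1.54 [ 0.192 -0.017]
1.62 [ 0.216 -0.01 ]
1.7 [ 0.239 -0.002]
1.78 [0.261 0.009]
```

View pics/s4.png

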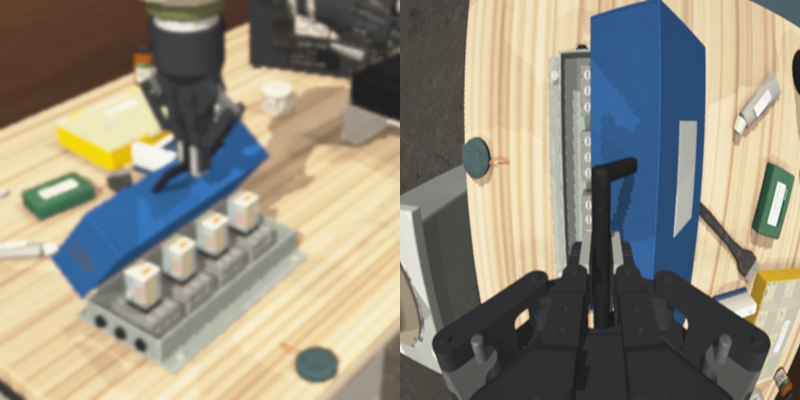

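The hood is about half open and four relays are visible. I'll continue to the stop.

Call:
arm_command:
  commands: [1, 0, 0.023, -0.009, 0, 0, 0, 1, 0, 0.046, -0.016, 0, 0, 0, 1, 0, 0.07, -0.021, 0, 0, 0, 1, 0, 0.095, -0.024, 0, 0, 0, 1, 0, 0.119, -0.025, 0, 0, 0, 1, 0, 0.144, -0.024, 0, 0, 0, 1, 0, 0.168, -0.021, 0, 0, 0, 1, 0, 0.192, -0.017, 0, 0, 0, 1, 0, 0.216, -0.01, 0, 0, 0, 1, 0, 0.239, -0.002, 0, 0, 0, 1, 0, 0.261, 0.009, 0, 0, 0, 1, 0, 0.266, 0.012, 0, 0, 0]

```text
time_s: 6.37
position: [0.6282, 0.224, 0.1418]
tool_rot: [[-0.048, 0.999, -0.0], [0.999, 0.048, 0.001], [0.001, -0.0, -1.0]]
ft_force: [-6.3, 0.6, 13.3]
grip_width: 0.0093
gripper_force: 32.2
```

Call:
arm_command:
  commands: [1, 0, 0.004, 0.003, 0, 0, 0, 1, 0, 0.004, 0.003, 0, 0, 0]

```text
time_s: 6.53
position: [0.6295, 0.224, 0.1414]
tool_rot: [[-0.049, 0.999, 0.0], [0.999, 0.049, 0.001], [0.001, 0.001, -1.0]]
ft_force: [-6.6, -0.3, 12.8]
grip_width: 0.0099
gripper_force: 32.1
```

Call:
arm_command:
  commands: [0.3, 0, 0, 0, 0, 0, 0, 0.3, 0, 0, 0, 0, 0, 0, 0.3, 0, 0, 0, 0, 0, 0, 0.3, 0, 0, -0.02, 0, 0, 0, 0.3, 0, 0, -0.06, 0, 0, 0, 0.3, 0, 0, -0.14, 0, 0, 0, 0.3, 0, 0, -0.22, 0, 0, 0, 0.3, 0, 0, -0.28, 0, 0, 0, 0.3, 0, 0, -0.28, 0, 0, 0]

```text
time_s: 7.28
position: [0.631, 0.2237, 0.288]
tool_rot: [[-0.048, 0.999, 0.013], [0.999, 0.048, 0.002], [0.001, 0.013, -1.0]]
ft_force: [0.1, 0.6, 0.4]
grip_width: 0.0293
gripper_force: 0.0
```

```bash
python3 - <<'E'
from h import *
np.set_printoptions(suppress=True)
s=env.observe(); print(s['position'])
print(delta([.459,-.2515,.26],down(-6)))
t=optics.get_image("top")["image"][:,:,::-1]; w=wrist()[2]
cv2.imwrite("pics/t5.png",np.hstack([cv2.resize(t[:,100:460],(400,467)),cv2.resize(w,(400,467))]))
E
```

```text
[0.63104424 0.22373089 0.28797467]
[-0.9329 -0.3902  0.0495  0.0061 -0.0012  0.073 ]
```

View pics/t5.png

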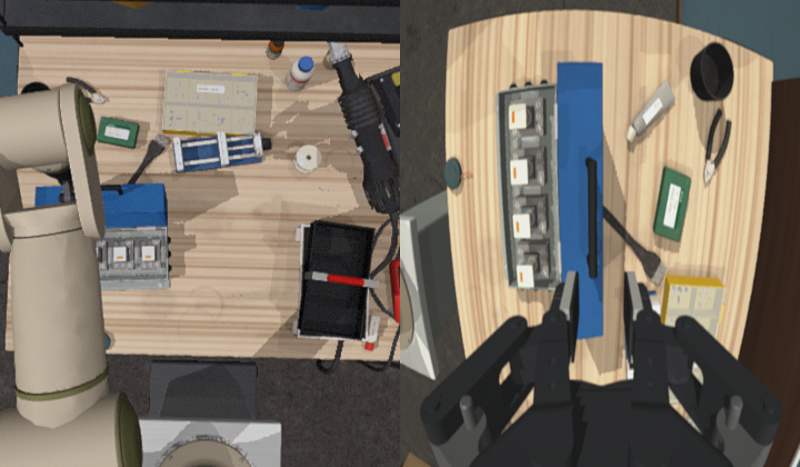

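The hood stands upright at its stop, four relays are visible, and the tote is where it was (grip at about 586,360 in the first top picture's scale). Next is the tote.

Call:
arm_command:
  commands: [0, -0.933, -0.39, 0.05, 0, 0, 0.073, 0, -0.933, -0.39, 0.05, 0, 0, 0.073, 0, -0.933, -0.39, 0.05, 0, 0, 0.073, 0, -0.933, -0.39, 0.05, 0, 0, 0.073, 0, -0.933, -0.39, 0.05, 0, 0, 0.073, 0, -0.933, -0.39, 0.05, 0, 0, 0.073, 0, -0.933, -0.39, 0.05, 0, 0, 0.073, 0, -0.933, -0.39, 0.05, 0, 0, 0.073, 0, -0.933, -0.39, 0.05, 0, 0, 0.073, 0, -0.933, -0.39, 0.05, 0, 0, 0.073, 0, -0.933, -0.39, 0.05, 0, 0, 0.073, 0, -0.933, -0.39, 0.05, 0, 0, 0.073]

```text
time_s: 8.38
position: [0.4579, -0.2474, 0.2538]
tool_rot: [[0.105, 0.995, -0.002], [0.995, -0.105, 0.002], [0.002, -0.002, -1.0]]
ft_force: [1.5, 0.5, -0.1]
grip_width: 0.0431
gripper_force: 0.0
```

Call:
arm_command:
  commands: [0, 0, 0, 0, 0, 0, 0, 0, 0, 0, 0, 0, 0, 0, 0, 0, 0, 0, 0, 0, 0]

```text
time_s: 8.63
position: [0.4592, -0.2455, 0.2542]
tool_rot: [[0.105, 0.994, -0.001], [0.994, -0.105, 0.002], [0.002, -0.002, -1.0]]
ft_force: [0.5, 0.5, -1.3]
grip_width: 0.0425
gripper_force: 0.0
```

```bash
python3 - <<'E'
from h import *
np.set_printoptions(suppress=True,precision=4)
s=env.observe(); print(s['position'],s['tool_rot'])
C,K,im=wrist(None,1.4,[])
# red grip pixels, automatic
h=cv2.cvtColor(im,cv2.COLOR_BGR2HSV); m=(((h[...,0]<8)|(h[...,0]>172))&(h[...,1]>150)&(h[...,2]>90)).astype(np.uint8)
n,l,st,ce=cv2.connectedComponentsWithStats(m); o=np.argsort(-st[1:,4])[:3]+1
for k in o:
    ys,xs=np.where(l==k); r=cv2.minAreaRect(np.c_[xs,ys].astype(np.float32)); bp=cv2.boxPoints(r); print(st[k],[wat(*b,.163) for b in bp],wat(*r[0],.163))
top=optics.get_image("top")["image"][:,:,::-1]
cv2.imwrite("pics/w6.png",cv2.resize(im,(600,450)))
E
```

```text
[ 0.4592 -0.2455  0.2542] [[ 0.1048  0.9945 -0.0014]
 [ 0.9945 -0.1048  0.0017]
 [ 0.0015 -0.0016 -1.    ]]
[ 324  380  142   86 3959] [array([ 0.4053, -0.3147,  0.163 ]), array([ 0.49  , -0.3059,  0.163 ]), array([ 0.4959, -0.3595,  0.163 ]), array([ 0.4038, -0.3709,  0.163 ])] [ 0.4495 -0.3355  0.163 ]
[ 383  236   28  115 2925] [array([ 0.4487, -0.283 ,  0.163 ]), array([ 0.4572, -0.2162,  0.163 ]), array([ 0.4713, -0.2179,  0.163 ]), array([ 0.464 , -0.2849,  0.163 ])] [ 0.4604 -0.2493  0.163 ]
[759 550  25  38 493] [array([ 0.8375, -0.6064,  0.163 ]), array([ 0.8539, -0.5987,  0.163 ]), array([ 0.9743, -0.7318,  0.163 ]), array([ 0.9532, -0.7403,  0.163 ])] [ 0.8975 -0.6613  0.163 ]
```

View pics/w6.png

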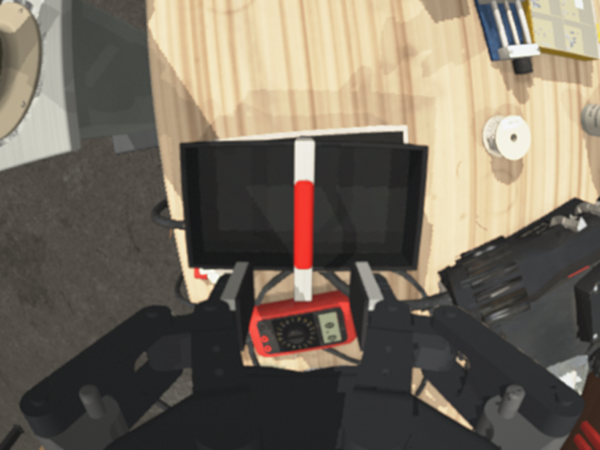

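The tote fills the view, with the red grip at (303,225) centred between the fingers. I'll descend and grip.

Call:
arm_command:
  commands: [0, -0.007, 0.003, 0.08, 0, 0, 0, 0, -0.007, 0.003, 0.16, 0, 0, 0, 0, -0.007, 0.003, 0.21, 0, 0, 0, 0, -0.007, 0.003, 0.248, 0, 0, 0, 0, -0.007, 0.003, 0.248, 0, 0, 0, 0, -0.007, 0.003, 0.248, 0, 0, 0, 1, -0.007, 0.003, 0.248, 0, 0, 0, 1, -0.007, 0.003, 0.248, 0, 0, 0, 1, -0.007, 0.003, 0.248, 0, 0, 0, 1, -0.007, 0.003, 0.248, 0, 0, 0, 1, -0.007, 0.003, 0.248, 0, 0, 0, 1, -0.007, 0.003, 0.248, 0, 0, 0]
  newtons: 70

```text
time_s: 9.73
position: [0.4613, -0.2498, 0.1328]
tool_rot: [[0.104, 0.995, 0.003], [0.995, -0.104, -0.002], [-0.001, 0.003, -1.0]]
ft_force: [-0.2, 2.4, 5.7]
grip_width: 0.0123
gripper_force: 68.9
```

```bash
python3 - <<'E'
from h import *
np.set_printoptions(suppress=True)
p=np.array([.4613,-.2498,.1328])
print(delta([.4613,-.2498,.23],None)); print(delta([.48,-.003,.23],down(2.7),p,env.observe()['tool_rot'])); 
E
```

```text
[-0.0003  0.0005 -0.1945  0.      0.      0.    ]
[ 0.4945 -0.0138 -0.1951  0.0013  0.0008 -0.0724]
```

Call:
arm_command:
  commands: [1, 0, 0, -0.04, 0, 0, 0, 1, 0, 0, -0.09, 0, 0, 0, 1, 0, 0, -0.15, 0, 0, 0, 1, 0.03, -0.001, -0.195, 0, 0, -0.005, 1, 0.08, -0.002, -0.195, 0, 0, -0.01, 1, 0.14, -0.004, -0.195, 0, 0, -0.02, 1, 0.2, -0.006, -0.195, 0, 0, -0.03, 1, 0.26, -0.008, -0.195, 0, 0, -0.04, 1, 0.32, -0.01, -0.195, 0, 0, -0.05, 1, 0.38, -0.011, -0.195, 0, 0, -0.06, 1, 0.44, -0.013, -0.195, 0, 0, -0.07, 1, 0.494, -0.014, -0.195, 0, 0, -0.072]

```text
time_s: 10.73
position: [0.4791, -0.0014, 0.2291]
tool_rot: [[-0.048, 0.999, 0.001], [0.999, 0.048, 0.0], [0.0, 0.001, -1.0]]
ft_force: [0.2, 0.0, -2.3]
grip_width: 0.012
gripper_force: 69.0
```

Call:
arm_command:
  commands: [1, 0, 0, 0, 0, 0, 0, 1, 0, 0, 0, 0, 0, 0, 1, 0, 0, 0, 0, 0, 0]

```text
time_s: 10.98
position: [0.4794, -0.0035, 0.2288]
tool_rot: [[-0.046, 0.999, 0.0], [0.999, 0.046, -0.0], [-0.0, 0.0, -1.0]]
ft_force: [-0.1, 0.1, -2.8]
grip_width: 0.0121
gripper_force: 69.0
```

Call:
arm_command:
  commands: [1, 0, 0, 0.06, 0, 0, 0, 1, 0, 0, 0.12, 0, 0, 0, 1, 0, 0, 0.18, 0, 0, 0, 1, 0, 0, 0.23, 0, 0, 0, 1, 0, 0, 0.27, 0, 0, 0, 1, 0, 0, 0.29, 0, 0, 0, 1, 0, 0, 0.303, 0, 0, 0, 1, 0, 0, 0.308, 0, 0, 0, 1, 0, 0, 0.312, 0, 0, 0, 1, 0, 0, 0.314, 0, 0, 0]

```text
time_s: 11.82
position: [0.4799, -0.0039, 0.0727]
tool_rot: [[-0.046, 0.999, 0.001], [0.999, 0.046, -0.001], [-0.001, 0.001, -1.0]]
ft_force: [-6.2, -1.5, 15.3]
grip_width: 0.0123
gripper_force: 71.3
```

Call:
arm_command:
  commands: [0.2, 0, 0, 0, 0, 0, 0, 0.2, 0, 0, 0, 0, 0, 0, 0.2, 0, 0, 0, 0, 0, 0, 0.2, 0, 0, 0, 0, 0, 0, 0.2, 0, 0, -0.05, 0, 0, 0, 0.2, 0, 0, -0.12, 0, 0, 0, 0.2, 0, 0, -0.2, 0, 0, 0, 0.2, 0, 0, -0.28, 0, 0, 0, 0.2, 0, 0, -0.36, 0, 0, 0, 0.2, 0, 0, -0.38, 0, 0, 0, 0.2, 0, 0, -0.38, 0, 0, 0]

```text
time_s: 12.73
position: [0.4805, -0.0034, 0.2649]
tool_rot: [[-0.046, 0.999, 0.007], [0.999, 0.046, -0.002], [-0.002, 0.007, -1.0]]
ft_force: [-0.3, -0.2, 0.2]
grip_width: 0.0344
gripper_force: 0.0
```

```bash
python3 - <<'E'
from h import *
np.set_printoptions(suppress=True)
print(env.observe()['position'],delta([.48,.17,.26],down(92.7)))
E
```

```text
[ 0.48049811 -0.00344215  0.26489426] [ 0.3466  0.015   0.0092  0.0018  0.0034 -0.7504]
```

Call:
arm_command:
  commands: [0.2, 0.347, 0.015, 0.009, 0, 0, -0.75, 0.2, 0.347, 0.015, 0.009, 0, 0, -0.75, 0.2, 0.347, 0.015, 0.009, 0, 0, -0.75, 0.2, 0.347, 0.015, 0.009, 0, 0, -0.75, 0.2, 0.347, 0.015, 0.009, 0, 0, -0.75, 0.2, 0.347, 0.015, 0.009, 0, 0, -0.75, 0.2, 0.347, 0.015, 0.009, 0, 0, -0.75, 0.2, 0.347, 0.015, 0.009, 0, 0, -0.75, 0.2, 0.347, 0.015, 0.009, 0, 0, -0.75, 0.2, 0.347, 0.015, 0.009, 0, 0, -0.75, 0.2, 0.347, 0.015, 0.009, 0, 0, -0.75, 0.2, 0.347, 0.015, 0.009, 0, 0, -0.75]

```text
time_s: 13.73
position: [0.4784, 0.1704, 0.2554]
tool_rot: [[-1.0, 0.018, -0.003], [0.018, 1.0, -0.0], [0.003, -0.0, -1.0]]
ft_force: [-0.0, 0.2, -0.4]
grip_width: 0.0345
gripper_force: 0.0
```

Call:
arm_command:
  commands: [0.2, 0, 0, 0, 0, 0, -0.03, 0.2, 0, 0, 0, 0, 0, -0.03, 0.2, 0, 0, 0, 0, 0, -0.03]

```text
time_s: 13.98
position: [0.4786, 0.1704, 0.2559]
tool_rot: [[-0.999, -0.036, -0.002], [-0.036, 0.999, -0.0], [0.002, -0.0, -1.0]]
ft_force: [-0.6, 0.2, 0.2]
grip_width: 0.0341
gripper_force: 0.0
```

```bash
python3 - <<'E'
from h import *
np.set_printoptions(suppress=True,precision=4)
s=env.observe(); print(s['position'],s['tool_rot'])
r=np.radians(2.7); B=np.array([.499,.215,0]); M=np.array([[np.cos(r),-np.sin(r),0],[np.sin(r),np.cos(r),0],[0,0,1]])
pts=[B+M@np.array([-.0,y,.080]) for y in(-.087,-.029,.029,.087)]
print(pts)
C,K,im=wrist("w7",1.4,pts)
E
```

```text
[0.4786 0.1704 0.2559] [[-0.9994 -0.0359 -0.002 ]
 [-0.0359  0.9994 -0.0002]
 [ 0.002  -0.0001 -1.    ]]
[array([0.5031, 0.1281, 0.08  ]), array([0.5004, 0.186 , 0.08  ]), array([0.4976, 0.244 , 0.08  ]), array([0.4949, 0.3019, 0.08  ])]
```

View pics/w7.png

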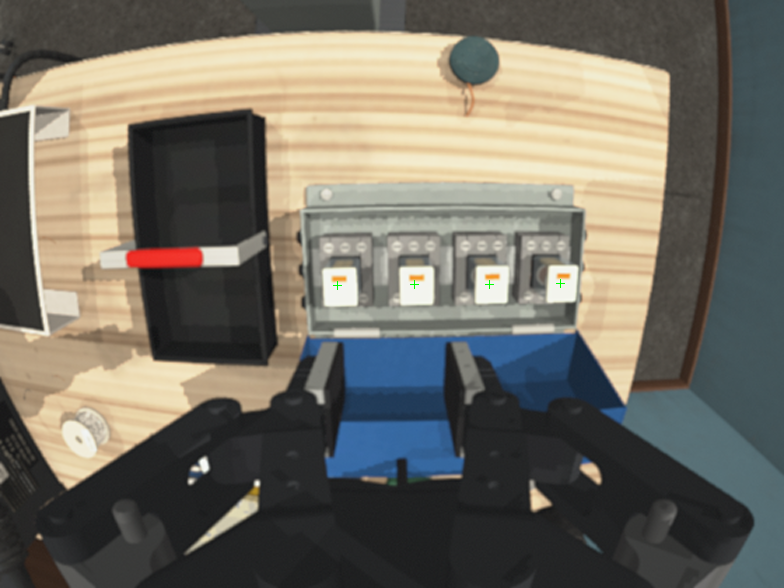

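Four white relay tops are at about (340,287), (417,286), (492,285) and (562,284), close to the predictions. The tote stands to the left of the box.

```bash
python3 - <<'E'
from h import *
np.set_printoptions(suppress=True,precision=4)
C,K,im=wrist(None,1.4)
h=cv2.cvtColor(im,cv2.COLOR_BGR2HSV); m=((h[...,1]<40)&(h[...,2]>215)).astype(np.uint8); m[:255]=0; m[312:]=0
m=cv2.morphologyEx(m,cv2.MORPH_CLOSE,np.ones((13,13),np.uint8))
n,l,st,ce=cv2.connectedComponentsWithStats(m)
for k in range(1,n):
    if st[k,4]>400: x,y,w,hh=st[k,:4]; print(st[k],wat(x+w/2,y+hh/2,.08))
for u,v in((101,259),(266,240)): print('arch?',wat(u,v,.098))
for u,v in((130,125),(265,118),(275,360),(152,361)): print('rim',wat(u,v,.045))
for u,v in((127,259),(203,256)): print('grip',wat(u,v,.104))
print(wat(303,208,.034),wat(583,208,.034),wat(308,333,.034))
E
```

```text
[ 35 255  43  57 886] [ 0.5109 -0.142   0.08  ]
[ 547  265   31   37 1008] [0.4956 0.3043 0.08  ]
[ 395  266   38   39 1239] [0.5015 0.1865 0.08  ]
[ 462  266   47   37 1210] [0.4987 0.2412 0.08  ]
[ 323  268   34   38 1241] [0.5046 0.1305 0.08  ]
arch? [ 0.483  -0.0687  0.098 ]
arch? [0.4666 0.0786 0.098 ]
rim [ 0.3719 -0.0679  0.045 ]
rim [0.3744 0.0622 0.045 ]
rim [0.585  0.0669 0.045 ]
rim [ 0.5965 -0.0628  0.045 ]
grip [ 0.4813 -0.0375  0.104 ]
grip [0.478  0.0309 0.104 ]
[0.4498 0.0932 0.034 ] [0.4381 0.3352 0.034 ] [0.5614 0.0963 0.034 ]
```

```bash
python3 - <<'E'
from h import *
np.set_printoptions(suppress=True)
print(delta([.5046,.1298,.12],down(93)),delta([.5046,.1298,.033],down(93)))
E
```

```text
[-0.049  -0.083   0.2728 -0.     -0.0005 -0.0077] [-0.0492 -0.083   0.4468 -0.     -0.0005 -0.0077]
```

Call:
arm_command:
  commands: [0, -0.049, -0.083, 0.07, 0, 0, -0.008, 0, -0.049, -0.083, 0.14, 0, 0, -0.008, 0, -0.049, -0.083, 0.21, 0, 0, -0.008, 0, -0.049, -0.083, 0.27, 0, 0, -0.008, 0, -0.049, -0.083, 0.32, 0, 0, -0.008, 0, -0.049, -0.083, 0.36, 0, 0, -0.008, 0, -0.049, -0.083, 0.4, 0, 0, -0.008, 0, -0.049, -0.083, 0.43, 0, 0, -0.008, 0, -0.049, -0.083, 0.446, 0, 0, -0.008, 0, -0.049, -0.083, 0.446, 0, 0, -0.008, 0, -0.049, -0.083, 0.446, 0, 0, -0.008]

```text
time_s: 15.0
position: [0.5052, 0.1299, 0.0343]
tool_rot: [[-0.999, -0.054, 0.0], [-0.054, 0.999, 0.0], [-0.0, 0.0, -1.0]]
ft_force: [0.4, -0.5, 0.1]
grip_width: 0.0427
gripper_force: 0.0
```

```bash
python3 - <<'E'
from h import *
s=env.observe(); print(s['ft_force'])
C,K,im=wrist()
d=optics.get_image("scene")["image"][:,:,::-1]
cv2.imwrite("pics/s8.png",np.hstack([cv2.resize(d[170:320,170:320],(400,400),interpolation=cv2.INTER_CUBIC),cv2.resize(im[150:450,240:540],(400,400))]))
E
```

```text
[ 0.36931488 -0.50144889  0.09228323]
```

View pics/s8.png

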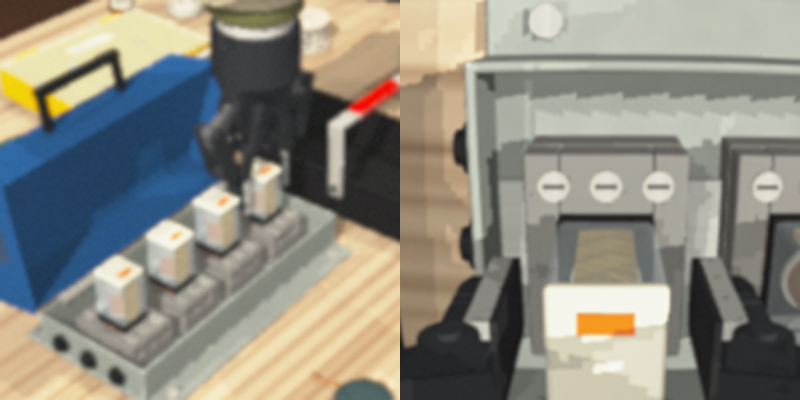

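The fingers straddle relay 1, which is centred between them. I'll grip it.

Call:
arm_command:
  commands: [1, 0, 0, 0, 0, 0, 0, 1, 0, 0, 0, 0, 0, 0, 1, 0, 0, 0, 0, 0, 0, 1, 0, 0, 0, 0, 0, 0, 1, 0, 0, 0, 0, 0, 0]
  newtons: 60

```text
time_s: 15.52
position: [0.5055, 0.1299, 0.035]
tool_rot: [[-0.998, -0.055, 0.002], [-0.055, 0.998, 0.0], [-0.002, -0.0, -1.0]]
ft_force: [-1.6, -0.0, 6.5]
grip_width: 0.0255
gripper_force: 58.9
```

Call:
arm_command:
  commands: [1, 0, 0, -0.0015, 0.03, 0, 0, 1, 0, 0, -0.0034, 0.062, 0, 0, 1, 0, 0, -0.0034, 0.062, 0, 0, 1, 0, 0, -0.0034, 0.062, 0, 0]

```text
time_s: 15.85
position: [0.5054, 0.1303, 0.0362]
tool_rot: [[-0.998, -0.056, 0.008], [-0.056, 0.99, -0.128], [-0.001, -0.128, -0.992]]
ft_force: [-0.3, 0.8, 4.5]
grip_width: 0.0251
gripper_force: 61.3
```

Call:
arm_command:
  commands: [1, 0, -0.0003, -0.002, -0.04, 0, 0, 1, 0, -0.0006, -0.0045, -0.085, 0, 0, 1, 0, -0.0009, -0.0067, -0.124, 0, 0, 1, 0, -0.0009, -0.0067, -0.124, 0, 0, 1, 0, -0.0009, -0.0067, -0.124, 0, 0]

```text
time_s: 16.27
position: [0.5047, 0.1289, 0.0387]
tool_rot: [[-0.999, -0.052, -0.008], [-0.052, 0.99, 0.13], [0.001, 0.13, -0.992]]
ft_force: [-0.2, -0.3, -6.0]
grip_width: 0.0256
gripper_force: 61.0
```

Call:
arm_command:
  commands: [1, 0, 0.0003, -0.002, 0.04, 0, 0, 1, 0, 0.0006, -0.0045, 0.085, 0, 0, 1, 0, 0.0009, -0.0067, 0.124, 0, 0, 1, 0, 0.0009, -0.0067, 0.124, 0, 0, 1, 0, 0.0009, -0.0067, 0.124, 0, 0]

```text
time_s: 16.68
position: [0.5038, 0.131, 0.0414]
tool_rot: [[-0.998, -0.057, 0.004], [-0.058, 0.99, -0.129], [0.003, -0.129, -0.992]]
ft_force: [-1.5, 0.4, -14.7]
grip_width: 0.0249
gripper_force: 60.5
```

Call:
arm_command:
  commands: [1, 0, -0.0003, -0.002, -0.04, 0, 0, 1, 0, -0.0006, -0.0045, -0.085, 0, 0, 1, 0, -0.0009, -0.0067, -0.124, 0, 0, 1, 0, -0.0009, -0.0067, -0.124, 0, 0, 1, 0, -0.0009, -0.0067, -0.124, 0, 0]

```text
time_s: 17.1
position: [0.5058, 0.1286, 0.0466]
tool_rot: [[-0.999, -0.052, -0.005], [-0.052, 0.99, 0.128], [-0.002, 0.128, -0.992]]
ft_force: [0.4, -0.2, -0.2]
grip_width: 0.0252
gripper_force: 62.6
```

Call:
arm_command:
  commands: [1, 0, 0.002, -0.014, 0.03, 0, 0, 1, 0, 0.005, -0.04, 0.062, 0, 0, 1, 0, 0.01, -0.08, 0.062, 0, 0, 1, 0, 0.02, -0.15, 0.062, 0, 0, 1, 0, 0.031, -0.238, 0.062, 0, 0, 1, 0, 0.031, -0.238, 0.062, 0, 0, 1, 0, 0.031, -0.238, 0.062, 0, 0, 1, 0, 0.031, -0.238, 0.062, 0, 0]

```text
time_s: 17.77
position: [0.5046, 0.1302, 0.1657]
tool_rot: [[-0.998, -0.055, 0.0], [-0.055, 0.998, -0.001], [-0.0, -0.001, -1.0]]
ft_force: [-0.4, 0.2, -0.9]
grip_width: 0.0254
gripper_force: 62.7
```

```bash
python3 - <<'E'
from h import *
np.set_printoptions(suppress=True,precision=4)
s=env.observe(); print(s['position'],s['ft_force'],s['grip_width'])
t=optics.get_image("top")["image"][:,:,::-1]; w=wrist()[2]
cv2.imwrite("pics/t9.png",np.hstack([cv2.resize(t[120:360,80:380],(400,320)),cv2.resize(w,(400,320))]))
print(delta([.420,-.026,.165],down(93)),delta([.42,-.026,.024],down(93)))
E
```

```text
[0.5046 0.1302 0.1657] [-0.3892  0.1797 -0.9352] 0.02540941301624895
[ 0.1855 -0.3022 -0.0002 -0.0003 -0.0011  0.0013] [ 0.1849 -0.302   0.2818 -0.0003 -0.0011  0.0013]
```

View pics/t9.png

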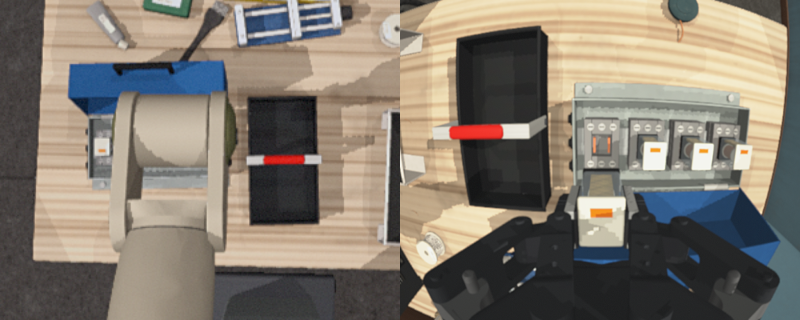

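Relay 1 is out and in the hand, the tote is unmoved, and the other three are still in place. It goes into the front half of the tote.

Call:
arm_command:
  commands: [1, 0.04, -0.06, 0, 0, 0, 0, 1, 0.08, -0.13, 0, 0, 0, 0, 1, 0.12, -0.2, 0, 0, 0, 0, 1, 0.16, -0.26, 0, 0, 0, 0, 1, 0.185, -0.302, 0, 0, 0, 0, 1, 0.185, -0.302, 0, 0, 0, 0, 1, 0.185, -0.302, 0.07, 0, 0, 0, 1, 0.185, -0.302, 0.14, 0, 0, 0, 1, 0.185, -0.302, 0.2, 0, 0, 0, 1, 0.185, -0.302, 0.25, 0, 0, 0, 1, 0.185, -0.302, 0.28, 0, 0, 0, 1, 0.185, -0.302, 0.289, 0, 0, 0]

```text
time_s: 18.87
position: [0.4195, -0.0252, 0.0186]
tool_rot: [[-0.998, -0.055, -0.006], [-0.055, 0.998, 0.002], [0.006, 0.002, -1.0]]
ft_force: [-0.2, -0.3, -0.3]
grip_width: 0.0252
gripper_force: 62.7
```

Call:
arm_command:
  commands: [1, 0, 0, 0, 0, 0, 0, 1, 0, 0, 0, 0, 0, 0, 0.3, 0, 0, 0, 0, 0, 0, 0.3, 0, 0, 0, 0, 0, 0, 0.3, 0, 0, -0.03, 0, 0, 0, 0.3, 0, 0, -0.07, 0, 0, 0, 0.3, 0, 0, -0.14, 0, 0, 0, 0.3, 0, 0, -0.22, 0, 0, 0, 0.3, 0, 0, -0.28, 0, 0, 0, 0.3, 0, 0, -0.28, 0, 0, 0]

```text
time_s: 19.7
position: [0.4233, -0.0267, 0.1674]
tool_rot: [[-0.998, -0.055, 0.011], [-0.055, 0.998, -0.004], [-0.011, -0.005, -1.0]]
ft_force: [-0.1, 0.5, 0.6]
grip_width: 0.0299
gripper_force: 0.0
```

```bash
python3 - <<'E'
from h import *
np.set_printoptions(suppress=True,precision=4)
s=env.observe(); print(s['position'])
print(delta([.5016,.1874,.12],down(93)),delta([.5016,.1874,.033],down(93)))
E
```

```text
[ 0.4233 -0.0267  0.1674]
[-0.1789  0.4194  0.0949 -0.0022  0.0053  0.0014] [-0.177   0.4202  0.2689 -0.0022  0.0053  0.0014]
```

Call:
arm_command:
  commands: [0, -0.03, 0.07, 0, 0, 0, 0, 0, -0.07, 0.15, 0, 0, 0, 0, 0, -0.1, 0.23, 0, 0, 0, 0, 0, -0.14, 0.31, 0, 0, 0, 0, 0, -0.18, 0.39, 0, 0, 0, 0, 0, -0.186, 0.417, 0.03, 0, 0, 0, 0, -0.186, 0.417, 0.1, 0, 0, 0, 0, -0.186, 0.417, 0.15, 0, 0, 0, 0, -0.186, 0.417, 0.15, 0, 0, 0, 0, -0.186, 0.417, 0.15, 0, 0, 0]

```text
time_s: 20.53
position: [0.5019, 0.1872, 0.0863]
tool_rot: [[-0.998, -0.055, -0.002], [-0.055, 0.998, -0.0], [0.002, -0.0, -1.0]]
ft_force: [1.0, -0.4, 1.0]
grip_width: 0.0425
gripper_force: 0.0
```

```bash
cat >> h.py <<'E'
def relays(zt=.08,rmin=150,rmax=420):
    C,K,im=wrist(); h=cv2.cvtColor(im,cv2.COLOR_BGR2HSV); m=((h[...,0]>8)&(h[...,0]<22)&(h[...,1]>170)&(h[...,2]>200)).astype(np.uint8)
    n,l,st,ce=cv2.connectedComponentsWithStats(m)
    return [(st[k,4],np.round(wat(*ce[k],zt),4)) for k in range(1,n) if st[k,4]>30],im
E
python3 - <<'E'
from h import *
np.set_printoptions(suppress=True,precision=4)
s=env.observe(); print(s['position']); r,im=relays(); print(r)
E
```

```text
[0.5019 0.1872 0.0863]
[(np.int32(143), array([0.4887, 0.3047, 0.08  ])), (np.int32(253), array([0.494 , 0.1881, 0.08  ])), (np.int32(227), array([0.4914, 0.2462, 0.08  ]))]
```

Call:
arm_command:
  commands: [0, 0, 0.0015, 0.05, 0, 0, 0, 0, 0, 0.0015, 0.09, 0, 0, 0, 0, 0, 0.0015, 0.105, 0, 0, 0, 0, 0, 0.0015, 0.105, 0, 0, 0, 0, 0, 0.0015, 0.105, 0, 0, 0, 1, 0, 0.0015, 0.105, 0, 0, 0, 1, 0, 0.0015, 0.105, 0, 0, 0, 1, 0, 0.0015, 0.105, 0, 0, 0, 1, 0, 0.0015, 0.105, 0, 0, 0, 1, 0, 0.0015, 0.105, 0, 0, 0]
  newtons: 60

```text
time_s: 21.42
position: [0.5033, 0.1882, 0.0356]
tool_rot: [[-0.998, -0.055, 0.003], [-0.055, 0.998, 0.0], [-0.003, 0.0, -1.0]]
ft_force: [-1.0, -0.6, 5.7]
grip_width: 0.0252
gripper_force: 58.7
```

Call:
arm_command:
  commands: [1, 0, 0, -0.0015, 0.03, 0, 0, 1, 0, 0, -0.0034, 0.062, 0, 0, 1, 0, 0, -0.0034, 0.062, 0, 0, 1, 0, 0, -0.0034, 0.062, 0, 0]

```text
time_s: 21.75
position: [0.5032, 0.1888, 0.0368]
tool_rot: [[-0.998, -0.055, 0.01], [-0.056, 0.99, -0.128], [-0.003, -0.128, -0.992]]
ft_force: [1.1, 2.5, 5.9]
grip_width: 0.0247
gripper_force: 61.4
```

Call:
arm_command:
  commands: [1, 0, -0.0003, -0.002, -0.04, 0, 0, 1, 0, -0.0006, -0.0045, -0.085, 0, 0, 1, 0, -0.0009, -0.0067, -0.124, 0, 0, 1, 0, -0.0009, -0.0067, -0.124, 0, 0, 1, 0, -0.0009, -0.0067, -0.124, 0, 0]

```text
time_s: 22.17
position: [0.5025, 0.1871, 0.0389]
tool_rot: [[-0.999, -0.052, -0.007], [-0.052, 0.99, 0.129], [0.0, 0.129, -0.992]]
ft_force: [1.9, 0.6, -7.0]
grip_width: 0.0254
gripper_force: 61.6
```

Call:
arm_command:
  commands: [1, 0, 0.0003, -0.002, 0.04, 0, 0, 1, 0, 0.0006, -0.0045, 0.085, 0, 0, 1, 0, 0.0009, -0.0067, 0.124, 0, 0, 1, 0, 0.0009, -0.0067, 0.124, 0, 0, 1, 0, 0.0009, -0.0067, 0.124, 0, 0]

```text
time_s: 22.58
position: [0.5013, 0.1889, 0.0418]
tool_rot: [[-0.998, -0.057, 0.005], [-0.057, 0.99, -0.129], [0.002, -0.13, -0.992]]
ft_force: [-1.3, -0.5, -9.3]
grip_width: 0.0257
gripper_force: 61.7
```

Call:
arm_command:
  commands: [1, 0, -0.0003, -0.002, -0.04, 0, 0, 1, 0, -0.0006, -0.0045, -0.085, 0, 0, 1, 0, -0.0009, -0.0067, -0.124, 0, 0, 1, 0, -0.0009, -0.0067, -0.124, 0, 0, 1, 0, -0.0009, -0.0067, -0.124, 0, 0]

```text
time_s: 23.0
position: [0.5031, 0.1868, 0.0466]
tool_rot: [[-0.999, -0.052, -0.005], [-0.052, 0.99, 0.128], [-0.002, 0.128, -0.992]]
ft_force: [0.5, -1.0, -0.6]
grip_width: 0.0253
gripper_force: 63.1
```

Call:
arm_command:
  commands: [1, 0, 0.002, -0.014, 0.03, 0, 0, 1, 0, 0.005, -0.04, 0.062, 0, 0, 1, 0, 0.01, -0.08, 0.062, 0, 0, 1, 0, 0.02, -0.15, 0.062, 0, 0, 1, 0, 0.031, -0.238, 0.062, 0, 0, 1, 0, 0.031, -0.238, 0.062, 0, 0, 1, 0, 0.031, -0.238, 0.062, 0, 0, 1, 0, 0.031, -0.238, 0.062, 0, 0]

```text
time_s: 23.67
position: [0.5019, 0.1883, 0.1656]
tool_rot: [[-0.998, -0.055, 0.0], [-0.055, 0.998, -0.001], [-0.0, -0.001, -1.0]]
ft_force: [-0.2, -0.2, -1.5]
grip_width: 0.0251
gripper_force: 63.1
```

Call:
arm_command:
  commands: [1, 0.04, -0.06, 0, 0, 0, 0, 1, 0.08, -0.13, 0, 0, 0, 0, 1, 0.12, -0.2, 0, 0, 0, 0, 1, 0.16, -0.27, 0, 0, 0, 0, 1, 0.183, -0.324, 0, 0, 0, 0, 1, 0.183, -0.324, 0, 0, 0, 0, 1, 0.183, -0.324, 0, 0, 0, 0, 1, 0.183, -0.324, 0, 0, 0, 0]

```text
time_s: 24.33
position: [0.4197, 0.0215, 0.165]
tool_rot: [[-0.999, -0.055, -0.002], [-0.055, 0.999, 0.0], [0.002, 0.0, -1.0]]
ft_force: [-0.4, 0.2, -1.8]
grip_width: 0.0254
gripper_force: 63.1
```

```bash
python3 - <<'E'
from h import *
np.set_printoptions(suppress=True,precision=4)
s=env.observe(); print(s['position'],s['ft_force'])
r,im=relays(.06); print(r); t=optics.get_image("top")["image"][:,:,::-1]
cv2.imwrite("pics/w10.png",np.hstack([cv2.resize(t[120:360,80:380],(400,320)),cv2.resize(im,(400,320))]))
E
```

```text
[0.4197 0.0215 0.165 ] [-0.4179  0.1549 -1.7542]
[(np.int32(79), array([ 0.4142, -0.0265,  0.06  ])), (np.int32(577), array([0.4892, 0.0255, 0.06  ]))]
```

View pics/w10.png

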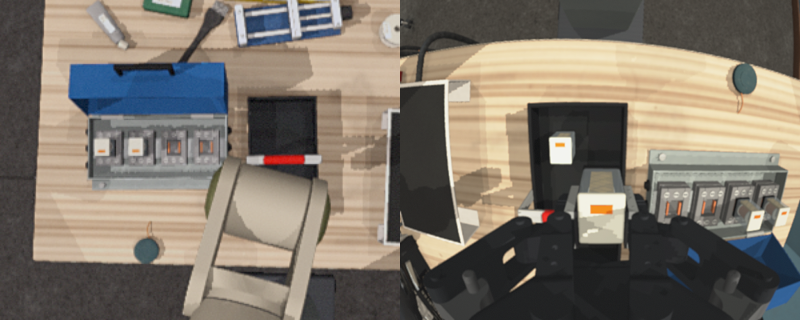

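Relay 1 stands in the front half of the tote, and sockets 1 and 2 are empty. I'll lower relay 2 beside it.

Call:
arm_command:
  commands: [1, 0, -0.001, 0.07, 0, 0, 0, 1, 0, -0.001, 0.14, 0, 0, 0, 1, 0, -0.001, 0.2, 0, 0, 0, 1, 0, -0.001, 0.25, 0, 0, 0, 1, 0, -0.001, 0.28, 0, 0, 0, 1, 0, -0.001, 0.29, 0, 0, 0, 1, 0, -0.001, 0.29, 0, 0, 0, 1, 0, -0.001, 0.29, 0, 0, 0, 0.32, 0, -0.001, 0.29, 0, 0, 0, 0.32, 0, -0.001, 0.29, 0, 0, 0]

```text
time_s: 25.27
position: [0.4205, 0.0207, 0.0217]
tool_rot: [[-0.998, -0.055, 0.002], [-0.055, 0.998, -0.001], [-0.002, -0.001, -1.0]]
ft_force: [0.4, -0.4, 1.4]
grip_width: 0.0294
gripper_force: 0.1
```

Call:
arm_command:
  commands: [0.32, 0, 0, -0.03, 0, 0, 0, 0.32, 0, 0, -0.07, 0, 0, 0, 0.32, 0, 0, -0.14, 0, 0, 0, 0.32, 0, 0, -0.22, 0, 0, 0, 0.32, 0, 0, -0.29, 0, 0, 0, 0.32, 0, 0, -0.29, 0, 0, 0, 0.32, 0, 0, -0.29, 0, 0, 0]

```text
time_s: 25.85
position: [0.4205, 0.0206, 0.1678]
tool_rot: [[-0.998, -0.055, 0.005], [-0.055, 0.998, -0.001], [-0.005, -0.001, -1.0]]
ft_force: [-0.6, -0.3, -0.9]
grip_width: 0.029
gripper_force: 0.0
```

Call:
arm_command:
  commands: [0, -0.03, 0.07, 0, 0, 0, 0, 0, -0.06, 0.15, 0, 0, 0, 0, 0, -0.1, 0.23, 0, 0, 0, 0, 0, -0.13, 0.31, 0, 0, 0, 0, 0, -0.16, 0.39, 0, 0, 0, 0, 0, -0.181, 0.442, 0, 0, 0, 0, 0, -0.181, 0.442, 0.06, 0, 0, 0, 0, -0.181, 0.442, 0.12, 0, 0, 0, 0, -0.181, 0.442, 0.16, 0, 0, 0, 0, -0.181, 0.442, 0.16, 0, 0, 0, 0, -0.181, 0.442, 0.16, 0, 0, 0]

```text
time_s: 26.77
position: [0.4974, 0.2461, 0.0848]
tool_rot: [[-0.998, -0.055, -0.003], [-0.055, 0.998, -0.001], [0.003, -0.001, -1.0]]
ft_force: [-0.0, -0.0, 0.9]
grip_width: 0.0426
gripper_force: 0.0
```

```bash
python3 - <<'E'
from h import *
np.set_printoptions(suppress=True,precision=4)
s=env.observe(); print(s['position']); r,im=relays(); print(r); r,im=relays(.06); print(r)
E
```

```text
[0.4974 0.2461 0.0848]
[(np.int32(267), array([0.49  , 0.2462, 0.08  ])), (np.int32(232), array([0.488 , 0.3046, 0.08  ]))]
[(np.int32(282), array([0.4973, 0.2468, 0.06  ])), (np.int32(230), array([0.4951, 0.3123, 0.06  ]))]
```

Call:
arm_command:
  commands: [0, 0, 0.0005, 0.05, 0, 0, 0, 0, 0, 0.0005, 0.085, 0, 0, 0, 0, 0, 0.0005, 0.101, 0, 0, 0, 0, 0, 0.0005, 0.101, 0, 0, 0, 0, 0, 0.0005, 0.101, 0, 0, 0, 1, 0, 0.0005, 0.101, 0, 0, 0, 1, 0, 0.0005, 0.101, 0, 0, 0, 1, 0, 0.0005, 0.101, 0, 0, 0, 1, 0, 0.0005, 0.101, 0, 0, 0, 1, 0, 0.0005, 0.101, 0, 0, 0]
  newtons: 60

```text
time_s: 27.7
position: [0.4989, 0.2468, 0.0368]
tool_rot: [[-0.999, -0.055, 0.003], [-0.055, 0.999, 0.001], [-0.003, 0.001, -1.0]]
ft_force: [-0.9, -0.5, 6.7]
grip_width: 0.0256
gripper_force: 58.8
```

Call:
arm_command:
  commands: [1, 0, 0, -0.0015, 0.03, 0, 0, 1, 0, 0, -0.0034, 0.062, 0, 0, 1, 0, 0, -0.0034, 0.062, 0, 0, 1, 0, 0, -0.0034, 0.062, 0, 0]

```text
time_s: 28.03
position: [0.4988, 0.2472, 0.0379]
tool_rot: [[-0.998, -0.056, 0.01], [-0.056, 0.99, -0.128], [-0.002, -0.128, -0.992]]
ft_force: [1.0, 1.1, 5.6]
grip_width: 0.0252
gripper_force: 61.0
```

Call:
arm_command:
  commands: [1, 0, -0.0003, -0.002, -0.04, 0, 0, 1, 0, -0.0006, -0.0045, -0.085, 0, 0, 1, 0, -0.0009, -0.0067, -0.124, 0, 0, 1, 0, -0.0009, -0.0067, -0.124, 0, 0, 1, 0, -0.0009, -0.0067, -0.124, 0, 0]

```text
time_s: 28.45
position: [0.4984, 0.2455, 0.0402]
tool_rot: [[-0.999, -0.052, -0.007], [-0.052, 0.99, 0.129], [0.0, 0.129, -0.992]]
ft_force: [1.7, -0.7, -6.0]
grip_width: 0.0253
gripper_force: 61.2
```

Call:
arm_command:
  commands: [1, 0, 0.0003, -0.002, 0.04, 0, 0, 1, 0, 0.0006, -0.0045, 0.085, 0, 0, 1, 0, 0.0009, -0.0067, 0.124, 0, 0, 1, 0, 0.0009, -0.0067, 0.124, 0, 0, 1, 0, 0.0009, -0.0067, 0.124, 0, 0]

```text
time_s: 28.87
position: [0.4969, 0.2473, 0.0428]
tool_rot: [[-0.998, -0.057, 0.005], [-0.057, 0.99, -0.129], [0.003, -0.129, -0.992]]
ft_force: [-1.4, -1.9, -9.1]
grip_width: 0.0254
gripper_force: 61.4
```

Call:
arm_command:
  commands: [1, 0, -0.0003, -0.002, -0.04, 0, 0, 1, 0, -0.0006, -0.0045, -0.085, 0, 0, 1, 0, -0.0009, -0.0067, -0.124, 0, 0, 1, 0, -0.0009, -0.0067, -0.124, 0, 0, 1, 0, -0.0009, -0.0067, -0.124, 0, 0]

```text
time_s: 29.28
position: [0.4989, 0.2455, 0.048]
tool_rot: [[-0.999, -0.052, -0.005], [-0.052, 0.99, 0.129], [-0.002, 0.129, -0.992]]
ft_force: [0.0, -0.1, -0.4]
grip_width: 0.0252
gripper_force: 62.7
```

Call:
arm_command:
  commands: [1, 0, 0.002, -0.014, 0.03, 0, 0, 1, 0, 0.005, -0.04, 0.062, 0, 0, 1, 0, 0.01, -0.08, 0.062, 0, 0, 1, 0, 0.02, -0.15, 0.062, 0, 0, 1, 0, 0.031, -0.238, 0.062, 0, 0, 1, 0, 0.031, -0.238, 0.062, 0, 0, 1, 0, 0.031, -0.238, 0.062, 0, 0, 1, 0, 0.031, -0.238, 0.062, 0, 0]

```text
time_s: 29.95
position: [0.4977, 0.2469, 0.1669]
tool_rot: [[-0.998, -0.055, 0.0], [-0.055, 0.998, -0.001], [-0.0, -0.001, -1.0]]
ft_force: [0.3, -0.1, -0.9]
grip_width: 0.0252
gripper_force: 62.7
```

Call:
arm_command:
  commands: [1, -0.007, -0.07, 0, 0, 0, 0, 1, -0.014, -0.14, 0, 0, 0, 0, 1, -0.021, -0.22, 0, 0, 0, 0, 1, -0.028, -0.3, 0, 0, 0, 0, 1, -0.035, -0.38, 0, 0, 0, 0, 1, -0.042, -0.45, 0, 0, 0, 0, 1, -0.048, -0.51, 0, 0, 0, 0, 1, -0.05, -0.547, 0, 0, 0, 0, 1, -0.05, -0.547, 0, 0, 0, 0, 1, -0.05, -0.547, 0, 0, 0, 0]

```text
time_s: 30.78
position: [0.5375, -0.0256, 0.1655]
tool_rot: [[-0.999, -0.053, -0.003], [-0.053, 0.999, 0.001], [0.003, 0.001, -1.0]]
ft_force: [-0.4, 0.9, -1.6]
grip_width: 0.0255
gripper_force: 62.7
```

```bash
python3 - <<'E'
from h import *
np.set_printoptions(suppress=True,precision=4)
s=env.observe(); print(s['position'],s['grip_width']); r,im=relays(.06); print(r)
w=np.where; h=cv2.cvtColor(im,cv2.COLOR_BGR2HSV); m=(((h[...,0]<6)|(h[...,0]>172))&(h[...,1]>170)&(h[...,2]>90)).astype(np.uint8)
n,l,st,ce=cv2.connectedComponentsWithStats(m)
for k in range(1,n):
    if st[k,4]>200: x,y,a,b=st[k,:4]; print(st[k],wat(*ce[k],.104),wat(x,y+b/2,.104),wat(x+a,y+b/2,.104))
E
```

```text
[ 0.5375 -0.0256  0.1655] 0.025520056165923836
[(np.int32(74), array([ 0.4133, -0.0261,  0.06  ])), (np.int32(83), array([0.4103, 0.0211, 0.06  ])), (np.int32(561), array([ 0.6064, -0.0214,  0.06  ]))]
[ 371  172  140   33 3969] [ 0.4804 -0.0063  0.104 ] [ 0.4826 -0.0392  0.104 ] [0.478 0.028 0.104]
```

Call:
arm_command:
  commands: [1, 0, 0.001, 0.07, 0, 0, 0, 1, 0, 0.001, 0.14, 0, 0, 0, 1, 0, 0.001, 0.2, 0, 0, 0, 1, 0, 0.001, 0.25, 0, 0, 0, 1, 0, 0.001, 0.28, 0, 0, 0, 1, 0, 0.001, 0.289, 0, 0, 0, 1, 0, 0.001, 0.289, 0, 0, 0, 1, 0, 0.001, 0.289, 0, 0, 0, 0.32, 0, 0.001, 0.289, 0, 0, 0, 0.32, 0, 0.001, 0.289, 0, 0, 0]

```text
time_s: 31.67
position: [0.5386, -0.0246, 0.0237]
tool_rot: [[-0.998, -0.055, 0.002], [-0.055, 0.998, -0.001], [-0.002, -0.001, -1.0]]
ft_force: [0.0, -1.3, 0.2]
grip_width: 0.0291
gripper_force: 0.0
```

Call:
arm_command:
  commands: [0.32, 0, 0, -0.03, 0, 0, 0, 0.32, 0, 0, -0.07, 0, 0, 0, 0.32, 0, 0, -0.14, 0, 0, 0, 0.32, 0, 0, -0.22, 0, 0, 0, 0.32, 0, 0, -0.29, 0, 0, 0, 0.32, 0, 0, -0.29, 0, 0, 0, 0.32, 0, 0, -0.29, 0, 0, 0]

```text
time_s: 32.25
position: [0.5388, -0.0248, 0.1701]
tool_rot: [[-0.998, -0.055, 0.005], [-0.055, 0.998, -0.001], [-0.005, -0.002, -1.0]]
ft_force: [0.3, -0.6, -0.4]
grip_width: 0.0291
gripper_force: 0.0
```

Call:
arm_command:
  commands: [0, 0.006, 0.08, 0, 0, 0, 0, 0, 0.013, 0.16, 0, 0, 0, 0, 0, 0.019, 0.24, 0, 0, 0, 0, 0, 0.025, 0.32, 0, 0, 0, 0, 0, 0.031, 0.4, 0, 0, 0, 0, 0, 0.037, 0.48, 0, 0, 0, 0, 0, 0.043, 0.56, 0, 0, 0, 0, 0, 0.05, 0.64, 0, 0, 0, 0, 0, 0.05, 0.662, 0, 0, 0, 0, 0, 0.05, 0.662, 0.06, 0, 0, 0, 0, 0.05, 0.662, 0.13, 0, 0, 0, 0, 0.05, 0.662, 0.168, 0, 0, 0]

```text
time_s: 33.25
position: [0.4929, 0.3039, 0.0795]
tool_rot: [[-0.998, -0.056, -0.005], [-0.056, 0.998, -0.002], [0.005, -0.002, -1.0]]
ft_force: [0.1, -0.6, -1.4]
grip_width: 0.0427
gripper_force: 0.0
```

Call:
arm_command:
  commands: [0, 0, 0, 0, 0, 0, 0, 0, 0, 0, 0, 0, 0, 0]

```text
time_s: 33.42
position: [0.4945, 0.304, 0.0828]
tool_rot: [[-0.999, -0.055, -0.002], [-0.055, 0.999, -0.001], [0.003, -0.001, -1.0]]
ft_force: [-0.1, -0.5, 1.3]
grip_width: 0.0428
gripper_force: 0.0
```

```bash
python3 - <<'E'
from h import *
np.set_printoptions(suppress=True,precision=4)
s=env.observe(); print(s['position']); r,im=relays(); print(r)
E
```

```text
[0.4945 0.304  0.0828]
[(np.int32(289), array([0.4858, 0.3047, 0.08  ]))]
```

Call:
arm_command:
  commands: [0, 0, 0.001, 0.05, 0, 0, 0, 0, 0, 0.001, 0.085, 0, 0, 0, 0, 0, 0.001, 0.097, 0, 0, 0, 0, 0, 0.001, 0.097, 0, 0, 0, 0, 0, 0.001, 0.097, 0, 0, 0, 1, 0, 0.001, 0.097, 0, 0, 0, 1, 0, 0.001, 0.097, 0, 0, 0, 1, 0, 0.001, 0.097, 0, 0, 0, 1, 0, 0.001, 0.097, 0, 0, 0, 1, 0, 0.001, 0.097, 0, 0, 0]
  newtons: 60

```text
time_s: 34.3
position: [0.4957, 0.3052, 0.0368]
tool_rot: [[-0.998, -0.055, 0.003], [-0.055, 0.998, 0.001], [-0.003, 0.001, -1.0]]
ft_force: [-0.8, -0.3, 6.7]
grip_width: 0.025
gripper_force: 59.1
```

Call:
arm_command:
  commands: [1, 0, 0, -0.0015, 0.03, 0, 0, 1, 0, 0, -0.0034, 0.062, 0, 0, 1, 0, 0, -0.0034, 0.062, 0, 0, 1, 0, 0, -0.0034, 0.062, 0, 0]

```text
time_s: 34.63
position: [0.4956, 0.3058, 0.0379]
tool_rot: [[-0.998, -0.055, 0.01], [-0.056, 0.99, -0.127], [-0.003, -0.128, -0.992]]
ft_force: [0.7, 1.2, 5.4]
grip_width: 0.025
gripper_force: 60.8
```

Call:
arm_command:
  commands: [1, 0, -0.0003, -0.002, -0.04, 0, 0, 1, 0, -0.0006, -0.0045, -0.085, 0, 0, 1, 0, -0.0009, -0.0067, -0.124, 0, 0, 1, 0, -0.0009, -0.0067, -0.124, 0, 0, 1, 0, -0.0009, -0.0067, -0.124, 0, 0]

```text
time_s: 35.05
position: [0.495, 0.3039, 0.04]
tool_rot: [[-0.999, -0.052, -0.007], [-0.053, 0.99, 0.129], [0.001, 0.129, -0.992]]
ft_force: [0.8, 0.2, -6.2]
grip_width: 0.0252
gripper_force: 60.5
```

Call:
arm_command:
  commands: [1, 0, 0.0003, -0.002, 0.04, 0, 0, 1, 0, 0.0006, -0.0045, 0.085, 0, 0, 1, 0, 0.0009, -0.0067, 0.124, 0, 0, 1, 0, 0.0009, -0.0067, 0.124, 0, 0, 1, 0, 0.0009, -0.0067, 0.124, 0, 0]

```text
time_s: 35.47
position: [0.4939, 0.306, 0.0428]
tool_rot: [[-0.998, -0.057, 0.006], [-0.057, 0.99, -0.129], [0.002, -0.13, -0.992]]
ft_force: [-1.6, 0.0, -7.5]
grip_width: 0.025
gripper_force: 61.0
```

Call:
arm_command:
  commands: [1, 0, -0.0003, -0.002, -0.04, 0, 0, 1, 0, -0.0006, -0.0045, -0.085, 0, 0, 1, 0, -0.0009, -0.0067, -0.124, 0, 0, 1, 0, -0.0009, -0.0067, -0.124, 0, 0, 1, 0, -0.0009, -0.0067, -0.124, 0, 0]

```text
time_s: 35.88
position: [0.4958, 0.3039, 0.0479]
tool_rot: [[-0.999, -0.052, -0.005], [-0.052, 0.99, 0.129], [-0.002, 0.129, -0.992]]
ft_force: [0.2, 0.5, 0.3]
grip_width: 0.025
gripper_force: 62.1
```

Call:
arm_command:
  commands: [1, 0, 0.002, -0.014, 0.03, 0, 0, 1, 0, 0.005, -0.04, 0.062, 0, 0, 1, 0, 0.01, -0.08, 0.062, 0, 0, 1, 0, 0.02, -0.15, 0.062, 0, 0, 1, 0, 0.031, -0.238, 0.062, 0, 0, 1, 0, 0.031, -0.238, 0.062, 0, 0, 1, 0, 0.031, -0.238, 0.062, 0, 0, 1, 0, 0.031, -0.238, 0.062, 0, 0]

```text
time_s: 36.55
position: [0.4945, 0.3052, 0.1668]
tool_rot: [[-0.998, -0.055, 0.0], [-0.055, 0.998, -0.001], [-0.0, -0.001, -1.0]]
ft_force: [-0.4, -0.2, -1.7]
grip_width: 0.0255
gripper_force: 62.2
```

Call:
arm_command:
  commands: [1, -0.007, -0.07, 0, 0, 0, 0, 1, -0.014, -0.14, 0, 0, 0, 0, 1, -0.021, -0.22, 0, 0, 0, 0, 1, -0.028, -0.3, 0, 0, 0, 0, 1, -0.035, -0.38, 0, 0, 0, 0, 1, -0.044, -0.45, 0, 0, 0, 0, 1, -0.052, -0.53, 0, 0, 0, 0, 1, -0.056, -0.573, 0, 0, 0, 0, 1, -0.056, -0.573, 0, 0, 0, 0, 1, -0.056, -0.573, 0, 0, 0, 0]

```text
time_s: 37.38
position: [0.5381, 0.0196, 0.1654]
tool_rot: [[-0.999, -0.053, -0.003], [-0.053, 0.999, 0.0], [0.003, 0.0, -1.0]]
ft_force: [-0.6, -0.3, -0.3]
grip_width: 0.0252
gripper_force: 62.1
```

```bash
python3 - <<'E'
from h import *
np.set_printoptions(suppress=True,precision=4)
s=env.observe(); print(s['position'],s['grip_width']); r,im=relays(.06); print(r)
h=cv2.cvtColor(im,cv2.COLOR_BGR2HSV); m=(((h[...,0]<6)|(h[...,0]>172))&(h[...,1]>170)&(h[...,2]>90)).astype(np.uint8)
n,l,st,ce=cv2.connectedComponentsWithStats(m)
for k in range(1,n):
    if st[k,4]>200: x,y,a,b=st[k,:4]; print(st[k],wat(*ce[k],.104),wat(x,y+b/2,.104),wat(x+a,y+b/2,.104))
E
```

```text
[0.5381 0.0196 0.1654] 0.025211110402094044
[(np.int32(87), array([0.4105, 0.0208, 0.06  ])), (np.int32(81), array([ 0.4132, -0.026 ,  0.06  ])), (np.int32(74), array([ 0.53  , -0.0246,  0.06  ])), (np.int32(562), array([0.6047, 0.0235, 0.06  ]))]
[ 279  167  140   30 4016] [ 0.4804 -0.0047  0.104 ] [ 0.4813 -0.0388  0.104 ] [0.4789 0.0284 0.104 ]
```

Three relays stand in the tote. I'll lower the fourth.

Call:
arm_command:
  commands: [1, 0, 0.003, 0.07, 0, 0, 0, 1, 0, 0.003, 0.14, 0, 0, 0, 1, 0, 0.003, 0.2, 0, 0, 0, 1, 0, 0.003, 0.25, 0, 0, 0, 1, 0, 0.003, 0.28, 0, 0, 0, 1, 0, 0.003, 0.289, 0, 0, 0, 1, 0, 0.003, 0.289, 0, 0, 0, 1, 0, 0.003, 0.289, 0, 0, 0, 0.32, 0, 0.003, 0.289, 0, 0, 0, 0.32, 0, 0.003, 0.289, 0, 0, 0]

```text
time_s: 38.27
position: [0.5391, 0.022, 0.0236]
tool_rot: [[-0.998, -0.055, 0.002], [-0.055, 0.998, -0.0], [-0.002, -0.001, -1.0]]
ft_force: [-0.0, 0.1, -0.1]
grip_width: 0.0295
gripper_force: 0.0
```

Call:
arm_command:
  commands: [0.32, 0, 0, -0.03, 0, 0, 0, 0.32, 0, 0, -0.07, 0, 0, 0, 0.32, 0, 0, -0.14, 0, 0, 0, 0.32, 0, 0, -0.22, 0, 0, 0, 0.32, 0, 0, -0.3, 0, 0, 0, 0.32, 0, 0, -0.38, 0, 0, 0, 0.32, 0, 0, -0.45, 0, 0, 0, 0.32, 0, 0, -0.48, 0, 0, 0, 0.32, 0, 0, -0.48, 0, 0, 0]

```text
time_s: 39.02
position: [0.5395, 0.0217, 0.2675]
tool_rot: [[-0.998, -0.055, 0.009], [-0.055, 0.998, -0.002], [-0.009, -0.002, -1.0]]
ft_force: [0.2, -0.0, -0.7]
grip_width: 0.0289
gripper_force: 0.0
```

```bash
python3 - <<'E'
from h import *
np.set_printoptions(suppress=True,precision=4)
s=env.observe(); print(s['position'])
print(delta([.629,.224,.26],down(3)))
E
```

```text
[0.5395 0.0217 0.2675]
[-0.2008  0.3941  0.0159  0.0026  0.0043  0.7513]
```

Call:
arm_command:
  commands: [0.2, -0.2, 0.394, 0.01, 0, 0, 0.751, 0.2, -0.2, 0.394, 0.01, 0, 0, 0.751, 0.2, -0.2, 0.394, 0.01, 0, 0, 0.751, 0.2, -0.2, 0.394, 0.01, 0, 0, 0.751, 0.2, -0.2, 0.394, 0.01, 0, 0, 0.751, 0.2, -0.2, 0.394, 0.01, 0, 0, 0.751, 0.2, -0.2, 0.394, 0.01, 0, 0, 0.751, 0.2, -0.2, 0.394, 0.01, 0, 0, 0.751, 0.2, -0.2, 0.394, 0.01, 0, 0, 0.751, 0.2, -0.2, 0.394, 0.01, 0, 0, 0.751, 0.2, -0.2, 0.394, 0.01, 0, 0, 0.751, 0.2, -0.2, 0.394, 0.01, 0, 0, 0.751]

```text
time_s: 40.02
position: [0.6272, 0.224, 0.2567]
tool_rot: [[-0.145, 0.989, -0.001], [0.989, 0.145, -0.0], [-0.0, -0.001, -1.0]]
ft_force: [-0.1, -0.4, -0.2]
grip_width: 0.034
gripper_force: 0.0
```

Call:
arm_command:
  commands: [0.2, 0, 0, 0, 0, 0, 0.04, 0.2, 0, 0, 0, 0, 0, 0.04, 0.2, 0, 0, 0, 0, 0, 0.04]

```text
time_s: 40.27
position: [0.6273, 0.224, 0.2569]
tool_rot: [[-0.071, 0.997, -0.001], [0.997, 0.071, -0.0], [-0.0, -0.001, -1.0]]
ft_force: [0.3, -0.3, 0.1]
grip_width: 0.0338
gripper_force: 0.0
```

```bash
python3 - <<'E'
from h import *
np.set_printoptions(suppress=True,precision=4)
s=env.observe(); print(s['position'],s['tool_rot'][:,1])
print(delta([.6285,.224,.1415],down(3)))
E
```

```text
[0.6273 0.224  0.2569] [ 0.9975  0.0708 -0.0008]
[-0.0001  0.0026  0.2308 -0.0004  0.      0.0088]
```

Call:
arm_command:
  commands: [0.2, 0, 0.002, 0.07, 0, 0, 0.009, 0.2, 0, 0.002, 0.14, 0, 0, 0.009, 0.2, 0, 0.002, 0.19, 0, 0, 0.009, 0.2, 0, 0.002, 0.22, 0, 0, 0.009, 0.2, 0, 0.002, 0.23, 0, 0, 0.009, 0.2, 0, 0.002, 0.23, 0, 0, 0.009, 1, 0, 0.002, 0.23, 0, 0, 0.009, 1, 0, 0.002, 0.23, 0, 0, 0.009, 1, 0, 0.002, 0.23, 0, 0, 0.009, 1, 0, 0.002, 0.23, 0, 0, 0.009, 1, 0, 0.002, 0.23, 0, 0, 0.009]
  newtons: 30

```text
time_s: 41.18
position: [0.6264, 0.2242, 0.1425]
tool_rot: [[-0.051, 0.999, -0.005], [0.999, 0.051, -0.001], [-0.0, -0.005, -1.0]]
ft_force: [-9.1, -1.1, -4.6]
grip_width: 0.0101
gripper_force: 29.2
```

```bash
python3 - <<'E'
from h import *
np.set_printoptions(suppress=True,precision=4)
b0=np.array([-.148,.040])
f=lambda a:np.array([np.cos(a)*b0[0]+np.sin(a)*b0[1],-np.sin(a)*b0[0]+np.cos(a)*b0[1]])
for A in (1.75,.87):
  for a in A-np.arange(1,13)*.0733: d=f(a)-f(A); print(round(a,3),np.round([d[0]/.5,-d[1]/.5],3))
E
```

```text
1.677 [-0.021 -0.009]
1.603 [-0.042 -0.016]
1.53 [-0.064 -0.022]
1.457 [-0.086 -0.026]
1.384 [-0.108 -0.029]
1.31 [-0.13 -0.03]
1.237 [-0.153 -0.029]
1.164 [-0.175 -0.026]
1.09 [-0.197 -0.022]
1.017 [-0.219 -0.017]
0.944 [-0.24 -0.01]
0.87 [-0.261 -0.001]
0.797 [-0.02  0.01]
0.723 [-0.039  0.022]
0.65 [-0.057  0.035]
0.577 [-0.075  0.049]
0.503 [-0.091  0.065]
0.43 [-0.106  0.082]
0.357 [-0.12   0.099]
0.284 [-0.132  0.118]
0.21 [-0.143  0.138]
0.137 [-0.153  0.158]
0.064 [-0.161  0.179]
-0.01 [-0.167  0.201]
```

Call:
arm_command:
  commands: [1, 0, -0.025, -0.009, 0, 0, 0, 1, 0, -0.047, -0.016, 0, 0, 0, 1, 0, -0.069, -0.022, 0, 0, 0, 1, 0, -0.091, -0.026, 0, 0, 0, 1, 0, -0.113, -0.029, 0, 0, 0, 1, 0, -0.135, -0.03, 0, 0, 0, 1, 0, -0.158, -0.029, 0, 0, 0, 1, 0, -0.18, -0.026, 0, 0, 0, 1, 0, -0.202, -0.022, 0, 0, 0, 1, 0, -0.224, -0.017, 0, 0, 0, 1, 0, -0.245, -0.01, 0, 0, 0, 1, 0, -0.266, -0.001, 0, 0, 0]

```text
time_s: 42.18
position: [0.4975, 0.2173, 0.1461]
tool_rot: [[-0.05, 0.999, 0.008], [0.999, 0.05, 0.0], [-0.0, 0.008, -1.0]]
ft_force: [0.9, -3.8, 8.7]
grip_width: 0.0098
gripper_force: 31.3
```

Call:
arm_command:
  commands: [1, 0, -0.021, 0.01, 0, 0, 0, 1, 0, -0.041, 0.022, 0, 0, 0, 1, 0, -0.059, 0.035, 0, 0, 0, 1, 0, -0.077, 0.049, 0, 0, 0, 1, 0, -0.093, 0.065, 0, 0, 0, 1, 0, -0.108, 0.082, 0, 0, 0, 1, 0, -0.122, 0.099, 0, 0, 0, 1, 0, -0.134, 0.118, 0, 0, 0, 1, 0, -0.145, 0.138, 0, 0, 0, 1, 0, -0.155, 0.158, 0, 0, 0, 1, 0, -0.163, 0.179, 0, 0, 0, 1, 0, -0.17, 0.202, 0, 0, 0]

```text
time_s: 43.18
position: [0.4108, 0.2128, 0.0431]
tool_rot: [[-0.051, 0.999, 0.002], [0.999, 0.051, -0.001], [-0.001, 0.001, -1.0]]
ft_force: [-3.7, -6.3, 3.5]
grip_width: 0.0098
gripper_force: 33.9
```

Call:
arm_command:
  commands: [1, 0, 0, 0, 0, 0, 0, 1, 0, 0, 0.004, 0, 0, 0, 1, 0, 0, 0.006, 0, 0, 0]

```text
time_s: 43.43
position: [0.4102, 0.2129, 0.0408]
tool_rot: [[-0.051, 0.999, -0.001], [0.999, 0.051, -0.001], [-0.001, -0.001, -1.0]]
ft_force: [-13.1, -7.3, 26.9]
grip_width: 0.0095
gripper_force: 35.9
```

Upward force of 27 N: the hood is seated shut. I'll release, retreat and check.

Call:
arm_command:
  commands: [0.3, 0, 0, 0, 0, 0, 0, 0.3, 0, 0, 0, 0, 0, 0, 0.3, 0, 0, 0, 0, 0, 0, 0.3, 0, 0, 0, 0, 0, 0, 0.3, 0, 0, -0.03, 0, 0, 0, 0.3, 0, 0, -0.08, 0, 0, 0, 0.3, 0, -0.05, -0.16, 0, 0, 0, 0.3, 0, -0.1, -0.24, 0, 0, 0, 0.3, 0, -0.14, -0.32, 0, 0, 0, 0.3, 0, -0.14, -0.4, 0, 0, 0, 0.3, 0, -0.14, -0.46, 0, 0, 0, 0.3, 0, -0.14, -0.46, 0, 0, 0]

```text
time_s: 44.43
position: [0.343, 0.2108, 0.2775]
tool_rot: [[-0.051, 0.999, 0.016], [0.999, 0.051, 0.004], [0.004, 0.016, -1.0]]
ft_force: [0.2, -0.3, 0.2]
grip_width: 0.0299
gripper_force: 0.0
```

```bash
python3 - <<'E'
from h import *
print(env.observe()['position'],env.observe()['grip_width'])
t=optics.get_image("top")["image"][:,:,::-1]; d=optics.get_image("scene")["image"][:,:,::-1]; w=wrist()[2]
cv2.imwrite("pics/f.png",np.vstack([np.hstack([cv2.resize(t[120:360,80:380],(400,300)),cv2.resize(w,(400,300))]),cv2.resize(d[120:345,100:500],(533,300))[:, :400].repeat(1,1) if 0 else np.hstack([cv2.resize(d[150:340,130:384],(400,300)),np.zeros((300,400,3),np.uint8)])]))
E
```

```text
[0.34304024 0.21084998 0.27748058] 0.02992790730135952
```

View pics/f.png

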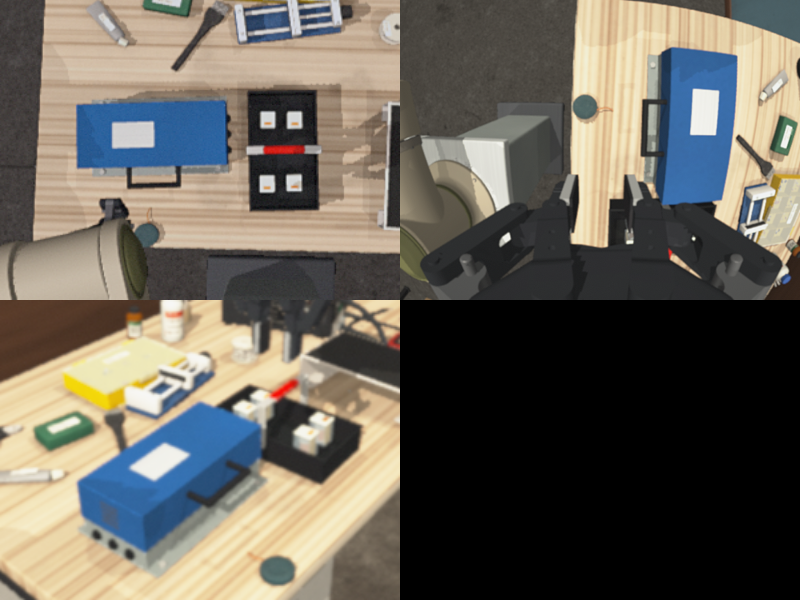

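The hood is shut, and all four relays stand in the tote beside the box with the robot clear of everything.

Call:
arm_command:
  commands: [0.3, 0, 0, 0, 0, 0, 0, 0.3, 0, 0, 0, 0, 0, 0, 0.3, 0, 0, 0, 0, 0, 0]

```text
time_s: 44.83
position: [0.3407, 0.2098, 0.2681]
tool_rot: [[-0.049, 0.999, -0.002], [0.999, 0.049, -0.0], [-0.0, -0.002, -1.0]]
ft_force: [-2.0, 0.3, -0.3]
grip_width: 0.0298
gripper_force: 0.0
```

```bash
python3 -c "
from rig import env
print(env.close_job())"
```

```text
the job is handed in; nothing more can be done
None
```

The job is handed in at about 45 s: all four relays were rocked free and stand in the tote beside the box, and the hood is folded shut; the hand-in returned no verdict.

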